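Lock a trolley tow coupling with a linchpin

ROBOT

A 6-joint arm with a two-finger parallel gripper is mounted at the origin on the work surface. World frame = base frame: x ahead of the robot, y to its left, z up, the work surface at z = 0. Lengths are in m, angles in rad, forces in N, time in s.
With the tool pointing down it reaches from about 0.225 to 0.875 m from the base axis. Payload 3.4 kg.
Tool frame: the origin (TCP) lies between the finger pads; the fingertips stand 19 mm ahead of it and the grasp point (between the pads) is the TCP (manip.tip_reach is the distance from the TCP to the fingertips, in m); z points along the fingers, x is the direction in which the jaws open and shut, and the axes are right-handed (so a half turn about z gives the same grasp; the last joint's range is limited). The gripper opens to 85 mm and grips with 20 to 120 N. Pads are 22 mm wide; open, the fingers measure 114 mm over their backs; the gripper's body (76 mm by 85 mm) begins 54 mm behind the grasp point. The pads swing forward as they close: fully open they stand 13 mm farther back than shut.
Start: joints at [-1.264, 0.276, 1.505, -0, 1.361, -0.121], TCP at [0.239, -0.523, 0.25] pointing down, gripper open.
Joint ranges: [-2.89, 2.89], [-0.75, 2.08], [0.22, 2.7], [-1.18, 4.32], [0.11, 2.71], [-2.7, 2.7]. Speed limits (rad/s): [2.57, 2.57, 3.14, 3.14, 3.14, 3.14].

INTERFACE

Orientations are given as a unit quaternion [w, x, y, z].
In Python, from rig import manip gives the robot as it stands.
- The arm moves only by the tool send_rows, never from a script. Its arguments are lists of equal length, an entry for each row: "delta_pos": the shift along the tool's x, y, z normalised to -1 to 1, where 1 is 40 cm, a list of three; "angular": the turn, a rotation vector about the tool's x, y, z normalised to -1 to 1, where 1 is 0.08 rad, a list of three. A call has 1 to 5 rows; each row shifts and turns the commanded pose from where the row before left it, along the tool's axes as they then stand; what a row does not reach is not made up. A row lasts 1/12 s, in which the tool goes at most 41.7 mm and 7.16 degrees, less where a joint would pass 70% of its speed; a pose out of reach is approached as far as the arm can. A call with a number of a shift or a turn outside -1 to 1 is refused whole. A call with a gripper value outside its range is refused whole. "hand" is the finger opening in mm, from 0 to 85.4, set as the call begins (left out, the last holds). The fingers move at their own pace and stop on an object; "squeeze" is the grip in N (left out, the last holds). Time passes only in rows, so rows that do not move let the fingers close. It gives the time, the measured TCP pose, the force and the opening at its end, in the units of the state.
- manip.get_state(): the state, without advancing time (a new reading comes with each control period).
- manip.get_image(name): name is "side" or "top" or "wrist"; returns the picture (420x560x3 uint8, blue, green, red); there is no depth.
- manip.calibration(name): a dict with "fx", "fy", "cx", "cy" (pixels), "camera_from_world" (4x4, takes a point from world to camera coordinates). Camera axes: x right, y up, looking along -z (the intrinsics and any distortion apply to the point x, -y, -z); pixel columns grow to the right and rows downward; lengths in m; the calibration is good to about 2 mm. A picture is of the moment at which its call begins: read the wrist's pose just before it. calibration takes no time and is no camera call; for the wrist camera it gives the pose at the moment of the call.
- manip.sign_off(): hands the job in, once; it reports no verdict.
The state is a dict: "clock": time; "qpos": joint angles; "qd": joint speeds; "effort": joint torques, N m; "position": TCP position; "ee_rot": TCP orientation; "contact_force": force on the tool from outside, world axes, zero at the start; "moment": the same for the moment, N m; "width": finger opening in m.
Only numpy, scipy, OpenCV 4.12 (cv2) and the standard library are available. Lean on these libraries where they do the work, as an engineer would, in place of code of your own. Each camera call takes 0.05 s, during which the arm holds its last target.

TASK

Take the linchpin from its wooden rest and slide it gently through the cross hole of the tow coupling's upright draw pin, from the open side, until its head is fully home against the post. Then swing its sprung ring forward over the top of the post until it snaps down over the pin's far end, leave it locked, and let go. Never press hard on the coupling (keep under 30 N), and leave everything else on the bench where it is.

Things in the scene. Friction and masses are not known exactly. Their poses are not given: they have to be found in the camera images.
- hitch: fixed tow coupling: dark base plate 110 x 90 x 8 mm, pedestal, round collar 52 mm across, and in it the draw pin, a bright 28 mm square post rising 30.5 mm above the collar, with a cross hole through it along x. A 30 mm wide tow bar, level with the collar, leads off along +x. Origin on the bench under the post's axis; x points from the open side, where the linchpin enters, to the tow bar; z up.
- hole_mark (a point): mark on the post's near face, straight below the cross hole's mouth, 55 mm above the bench; axes as hitch. Post, collar and tow bar are clamped at another height each time: the hole's axis is 3 to 23 mm ABOVE this point, not shown by the poses: feel or see it. Bore 13.5 mm, hardly chamfered; its axis is 10.5 mm above the collar's top (12 mm of it lies before the post), 20 mm below the post's top.
- pin_rest: wooden rest fixed to the bench, base 100 x 60 x 10 mm, in which the linchpin lies level: a 12 mm wide ledge under the head (its top 35 mm above the bench) and a block with an upward-open slot for the shank, walls up to 46.5 mm above the bench. Origin on the bench below the pin's shoulder; x along the pin towards its tip. Lift the pin straight up to free it.
- pin_grip (a point): middle of the linchpin's flat-sided grip tail (25 long, 16 wide, 18 mm high), on the pin's axis, 28 mm behind the shoulder, 44 mm above the bench at the start. x towards the tip, z up. Before the tail a 15 mm long head, 28 wide, 18 high, whose front face is the shoulder; then a shank 12 mm thick. 0.2 kg. Grip across the tail's sides from above. Home, this point is 28 mm before the post's near face.
- pin_tip (a point): centre of the linchpin's far end, slightly bevelled (11 mm across), 52 mm ahead of the shoulder and 80 mm ahead of pin_grip; axes as pin_grip. Fully home it stands 24 mm out of the far face of the post.
- ring (a joint): angle of the linchpin's sprung ring about a level cross axis in the head (on the pin's axis, 7 mm behind the shoulder). 0 = open, leaning forward and up, 0.75 rad above the shank; 0.75 = shut, level with the shank, its far bar beyond the tip. Over-centre: springs back open below about 0.42, snaps shut by itself beyond; its far bar resists with about 3 to 7 N. It straddles the post as it swings.
- ring_bar (a point): middle of the ring's far cross bar, 67 mm from the ring's axis; ring of 5 mm round wire, 43 mm wide outside. The bar can be pushed forward and down along its arc with closed fingertips from above.
- spanner: bystander: open-ended spanner, 160 mm, lying flat between the work places; origin at its middle, on the bench. Leave it alone.
- clevis_pin: bystander: plain headed pin without any ring, 14 mm thick, 66 mm long, lying on the bench near the robot; not the one to use. Leave it alone.
- tape_roll: bystander: brown roll of tape, 100 mm across, 48 mm high, origin under its centre. Leave it alone.
- grease_tin: bystander: tin, 80 mm across, 75 mm high, origin under its centre. Leave it alone.
- hinge_carton: bystander: closed carton 120 x 180 x 60 mm, origin under its centre. Leave it alone.
- washer_tray: bystander: open yellow tray 120 x 160 x 40 mm, origin under its centre. Leave it alone.
- castor: bystander: trolley castor standing wheel up, 92 mm high, origin under its plate. Leave it alone.
Not all that is in view belongs to the job. Leave any purple or turquoise look-alike of the part that bears pin_grip alone. What is shaped like the hitch but orange is not meant.

How it is judged:
On the way, in this order (a step that is already met when the one before it is completed fails the run):
1. the linchpin is through the cross hole with its head home, ring still open (x of pin_grip in the frame of hole_mark between -0.031 and -0.024 m and y of pin_grip in the frame of hole_mark between -0.006 and 0.006 m and y of pin_tip in the frame of hole_mark between -0.006 and 0.006 m and z of pin_grip in the frame of hole_mark between 0 and 0.026 m and z of pin_tip in the frame of hole_mark between 0 and 0.026 m and angle between the x axis of pin_tip and the x axis of hole_mark, either way round below 0.17 rad and value of joint ring below 0.2 rad), for 0.2 s.
2. the ring has snapped shut over the pin's end (x of pin_grip in the frame of hole_mark between -0.031 and -0.024 m and y of pin_grip in the frame of hole_mark between -0.006 and 0.006 m and y of pin_tip in the frame of hole_mark between -0.006 and 0.006 m and z of pin_grip in the frame of hole_mark between 0 and 0.026 m and z of pin_tip in the frame of hole_mark between 0 and 0.026 m and angle between the x axis of pin_tip and the x axis of hole_mark, either way round below 0.17 rad and value of joint ring above 0.68 rad), for 0.2 s.
At the end, for the whole second after the job is handed in: The linchpin lies through the cross hole along its axis (sideways within 6 mm of it, between 0 and 26 mm above the mark, within 0.17 rad of its direction), its shoulder within 3 mm of the post's near face, and the ring is shut (joint above 0.68) and still (all of step 2 and velocity of joint ring between -0.1 and 0.1 rad/s); the robot touches nothing.
It fails at once if the tow coupling is pressed with more than 30 N (contact force between hitch and anything else above 30 N).
It fails at once if a bystander is shifted by more than 30 mm (distance of any of spanner, clevis_pin, tape_roll, grease_tin, hinge_carton, washer_tray, castor from where it was at the start of the episode above 0.03 m).
It also fails if it takes over 64 s, if anything falls off the work surface, if the arm or the gripper's body presses on something with over 40 N, if the wrist force passes 120 N, or if a joint passes its speed limit or range.

## Working session

There is one attempt and no reset: what is moved stays moved. The work goes in short steps, Python scripts to look and compute and a tool call to move; the robot and the scene stay as the last step left them, time stands still between calls to the robot, and variables do not carry over. Pictures are saved under pics/ and viewed, and the job is handed in when it is done.

Besides the shell and the picture viewer there is one more tool, called after "Call:" as name(argument=value, ...), one argument or row to a line, values as JSON. send_rows: Moves the arm, as the interface text tells. Scaled input: -1 to 1 covers 40 cm each way for a shift and 0.08 rad each way for a turn. Its arguments: {"type":"object","properties":{"delta_pos":{"type":"array","items":{"type":"array","items":{"type":"number"}}},"angular":{"type":"array","items":{"type":"array","items":{"type":"number"}}},"hand":{"type":"number"},"squeeze":{"type":"number"}},"required":["delta_pos","angular"]}

```bash
ls; mkdir -p pics
python3 - <<'E'
from rig import manip
import cv2
s=manip.get_state();print(s)
for n in ["side","top","wrist"]:
    c=manip.calibration(n);print(n,c)
    cv2.imwrite(f"pics/{n}0.png",manip.get_image(n))
E
```

```text
pics
{'clock': 0.0, 'qpos': array([-1.26400487e+00,  2.76595431e-01,  1.50615682e+00, -3.42078321e-05,
        1.36070813e+00, -1.21031592e-01]), 'qd': array([-0.00118045,  0.00201833, -0.00058988, -0.00053498, -0.00142452,
        0.00121661]), 'effort': array([-2.93063313e-04, -4.16768968e+01, -2.45808613e+01,  2.44731672e-05,
        1.11185946e-02,  1.07025718e-05]), 'position': array([ 0.23837522, -0.52270088,  0.24943   ]), 'ee_rot': array([-5.83380411e-04,  8.41099377e-01, -5.40879806e-01, -7.29419419e-04]), 'contact_force': array([-0.73535902, -0.05911183, -0.51840771]), 'moment': array([ 0.0435281 , -0.06100647, -0.03862454]), 'width': 0.08529635074495279}
side {'fx': 518.8100286185944, 'fy': 518.8100286185944, 'cx': 273.5515341981488, 'cy': 216.12578453125425, 'camera_from_world': array([[-0.69124415, -0.72245031, -0.01571868,  0.35745608],
       [ 0.47864814, -0.47405247,  0.73903329, -0.3173469 ],
       [-0.54136631,  0.50332873,  0.6734855 , -1.31007184],
       [ 0.        ,  0.        ,  0.        ,  1.        ]])}
top {'fx': 457.9087539798304, 'fy': 457.9087539798304, 'cx': 279.94755351561645, 'cy': 216.08051209710464, 'camera_from_world': array([[-0.02569307, -0.99958915, -0.0127044 ,  0.0248942 ],
       [ 0.99385647, -0.02691017,  0.10735527, -0.5014739 ],
       [-0.10765304, -0.00986806,  0.99413955, -1.13287462],
       [ 0.        ,  0.        ,  0.        ,  1.        ]])}
wrist {'fx': 317.6838051809125, 'fy': 317.6838051809125, 'cx': 276.3244207040212, 'cy': 209.80523800312469, 'camera_from_world': array([[ 0.41549354, -0.90959403, -0.00195642, -0.57348483],
       [ 0.87014084,  0.39809648, -0.29047222,  0.03878571],
       [ 0.26499064,  0.11898697,  0.95688142, -0.37879869],
       [ 0.        ,  0.        ,  0.        ,  1.        ]])}
```

View pics/side0.png

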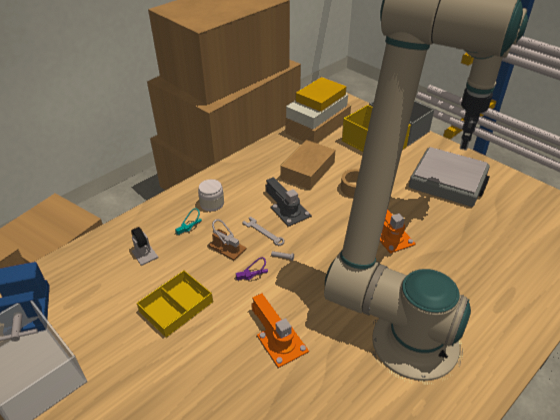

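View pics/top0.png

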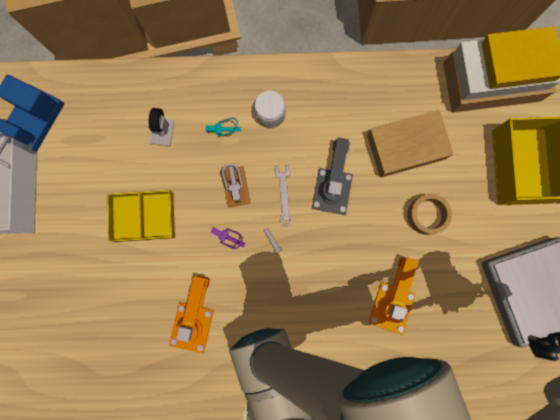

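View pics/wrist0.png

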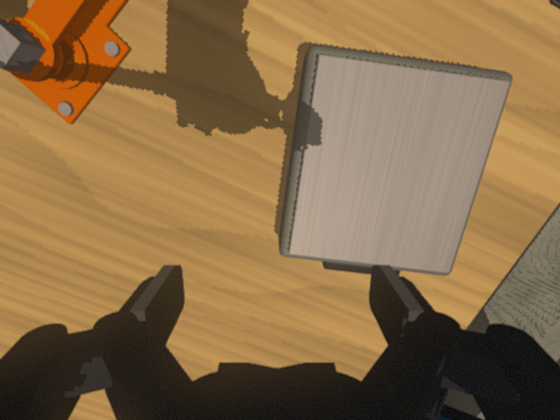

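```bash
cat > h.py <<'E'
from rig import manip
import cv2, numpy as np
from scipy.spatial.transform import Rotation as R
def proj(c,P):
    T=c["camera_from_world"];p=T[:3,:3]@np.asarray(P,float)+T[:3,3]
    return np.array([c["cx"]+c["fx"]*p[0]/-p[2], c["cy"]-c["fy"]*p[1]/-p[2]])
def ray(c,uv):
    T=c["camera_from_world"];d=np.array([(uv[0]-c["cx"])/c["fx"],-(uv[1]-c["cy"])/c["fy"],-1.])
    return -T[:3,:3].T@T[:3,3], T[:3,:3].T@d
def onz(c,uv,z):
    o,d=ray(c,uv);return o+d*(z-o[2])/d[2]
def rot(s): q=s["ee_rot"];return R.from_quat([q[1],q[2],q[3],q[0]])
def crop(src,dst,x0,y0,w,h,k):
    im=cv2.imread(src)[y0:y0+h,x0:x0+w];cv2.imwrite(dst,cv2.resize(im,None,fx=k,fy=k,interpolation=cv2.INTER_CUBIC))
def st(): 
    s=manip.get_state();print("t",round(s["clock"],2),"pos",s["position"].round(4),"F",s["contact_force"].round(2),"w",round(s["width"],4),"zdir",rot(s).as_matrix()[:,2].round(3),"xdir",rot(s).as_matrix()[:,0].round(3),"q",s["qpos"].round(3));return s
E
python3 - <<'E'
from h import *
crop("pics/top0.png","pics/top0a.png",200,130,160,110,5)
crop("pics/side0.png","pics/side0a.png",170,160,160,120,5)
c=manip.calibration("top")
for uv in [(334,187),(343,145),(236,185),(285,195),(333,190),(230,168)]: print(uv,onz(c,uv,0).round(3),onz(c,uv,.06).round(3))
E
```

```text
(334, 187) [ 0.577 -0.131  0.   ] [ 0.567 -0.124  0.06 ]
(343, 145) [ 0.689 -0.159  0.   ] [ 0.673 -0.151  0.06 ]
(236, 185) [0.59  0.125 0.   ] [0.579 0.118 0.06 ]
(285, 195) [ 0.56  -0.003  0.   ] [ 0.55  -0.003  0.06 ]
(333, 190) [ 0.569 -0.128  0.   ] [ 0.56  -0.121  0.06 ]
(230, 168) [0.635 0.14  0.   ] [0.622 0.133 0.06 ]
```

View pics/top0a.png

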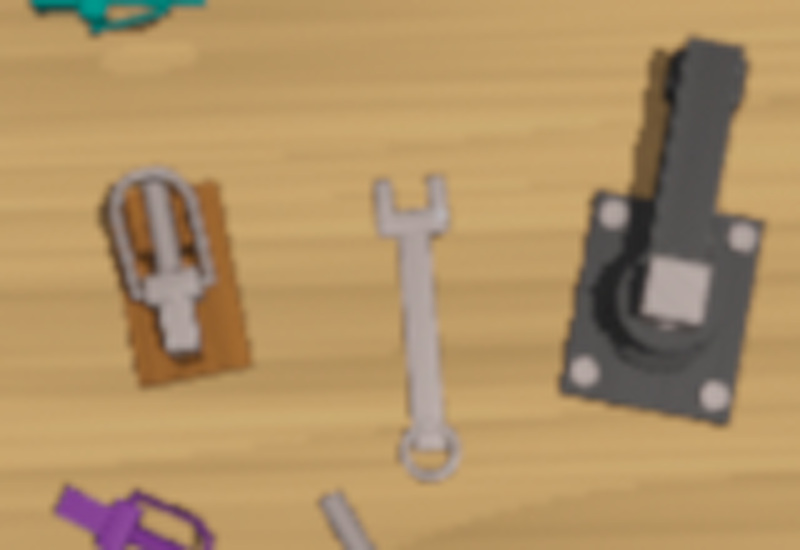

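View pics/side0a.png

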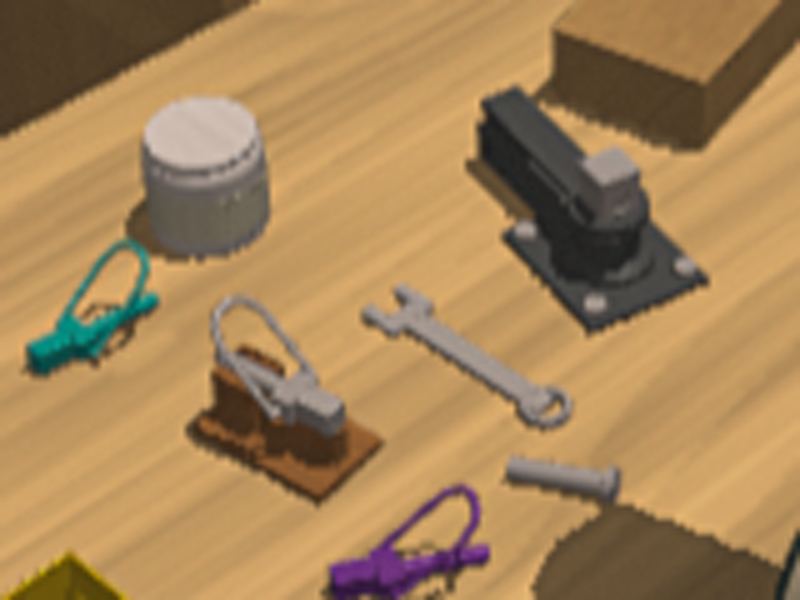

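```bash
cat >> h.py <<'E'
def plan(pos,yawx=None,n=None,vmax=0.10,zdir=(0,0,-1)):
    """rows to bring tool to pos with tool x at world angle yawx (deg), z down."""
    s=manip.get_state();Rm=rot(s);p=s["position"]
    if yawx is None: Rt=Rm
    else:
        a=np.radians(yawx);z=np.array(zdir,float);z/=np.linalg.norm(z);x=np.array([np.cos(a),np.sin(a),0]);x-=z*(x@z);x/=np.linalg.norm(x)
        Rt=R.from_matrix(np.c_[x,np.cross(z,x),z])
    rv=(Rm.inv()*Rt).as_rotvec()
    d=np.asarray(pos)-p
    if n is None: n=int(max(np.ceil(np.linalg.norm(d)/.4/vmax),np.ceil(np.abs(rv).max()/.08/.95),1))
    step=R.from_rotvec(rv/n);cur=Rm;D=[];A=[]
    for i in range(n):
        D.append((cur.inv().apply(d/n)/.4).round(4).tolist());A.append((rv/n/.08).round(3).tolist());cur=cur*step
    for i in range(0,n,5): print("rows",i,"delta_pos",D[i:i+5],"angular",A[i:i+5])
E
python3 - <<'E'
from h import *
plan([.55,-.12,.25],-101)
E
```

```text
rows 0 delta_pos [[-0.0456, -0.0867, 0.0], [-0.0497, -0.0844, 0.0], [-0.0537, -0.0819, 0.0], [-0.0575, -0.0793, -0.0], [-0.0612, -0.0764, -0.0]] angular [[0.0, 0.001, 0.596], [0.0, 0.001, 0.596], [0.0, 0.001, 0.596], [0.0, 0.001, 0.596], [0.0, 0.001, 0.596]]
rows 5 delta_pos [[-0.0648, -0.0734, -0.0], [-0.0682, -0.0703, -0.0], [-0.0715, -0.0669, -0.0], [-0.0746, -0.0634, -0.0], [-0.0775, -0.0598, -0.0]] angular [[0.0, 0.001, 0.596], [0.0, 0.001, 0.596], [0.0, 0.001, 0.596], [0.0, 0.001, 0.596], [0.0, 0.001, 0.596]]
rows 10 delta_pos [[-0.0803, -0.0561, -0.0], [-0.0829, -0.0522, -0.0001], [-0.0853, -0.0482, -0.0001]] angular [[0.0, 0.001, 0.596], [0.0, 0.001, 0.596], [0.0, 0.001, 0.596]]
```

Call:
send_rows(
  delta_pos=[
    [-0.0456, -0.0867, 0],
    [-0.0497, -0.0844, 0],
    [-0.0537, -0.0819, 0],
    [-0.0575, -0.0793, 0],
    [-0.0612, -0.0764, 0],
  ],
  angular=[
    [0, 0, 0.6],
    [0, 0, 0.6],
    [0, 0, 0.6],
    [0, 0, 0.6],
    [0, 0, 0.6],
  ],
)

```text
clock: 0.57
position: [0.3591, -0.3668, 0.25]
ee_rot: [-0.0, 0.769, -0.639, -0.0]
contact_force: [0.7, -1.6, 0.2]
width: 0.0855
```

Call:
send_rows(
  delta_pos=[
    [-0.0648, -0.0734, 0],
    [-0.0682, -0.0703, 0],
    [-0.0715, -0.0669, 0],
    [-0.0746, -0.0634, 0],
    [-0.0775, -0.0598, 0],
  ],
  angular=[
    [0, 0, 0.6],
    [0, 0, 0.6],
    [0, 0, 0.6],
    [0, 0, 0.6],
    [0, 0, 0.6],
  ],
)

```text
clock: 0.98
position: [0.4793, -0.2119, 0.2502]
ee_rot: [-0.0, -0.688, 0.726, 0.0]
contact_force: [0.8, -0.2, -0.2]
width: 0.0855
```

Call:
send_rows(
  delta_pos=[
    [-0.0803, -0.0561, 0],
    [-0.0829, -0.0522, 0],
    [-0.0853, -0.0482, 0],
    [0, 0, 0],
  ],
  angular=[
    [0, 0, 0.6],
    [0, 0, 0.6],
    [0, 0, 0.6],
    [0, 0, 0],
  ],
)

```text
clock: 1.32
position: [0.5546, -0.1153, 0.2498]
ee_rot: [0.002, -0.636, 0.772, 0.001]
contact_force: [-0.1, 0.0, 0.1]
width: 0.0853
```

Run:
```python
from h import *
s=st()
cv2.imwrite("pics/w1.png",manip.get_image("wrist"))
import pickle;pickle.dump(manip.calibration("wrist"),open("w1.pkl","wb"))
```

```text
t 1.32 pos [ 0.5546 -0.1153  0.2498] F [-0.13  0.05  0.1 ] w 0.0853 zdir [ 0.003  0.004 -1.   ] xdir [-0.191 -0.982 -0.004] q [-0.331  0.262  1.525  0.005  1.352  1.431]
```

View pics/w1.png

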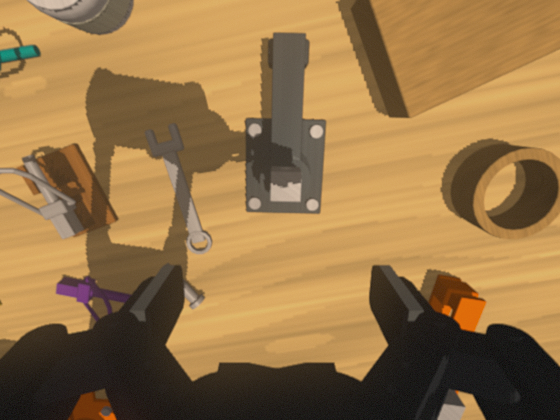

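Run:
```python
from h import *
crop("pics/w1.png","pics/w1a.png",230,20,110,200,3.9) if 0 else crop("pics/w1.png","pics/w1a.png",235,105,100,115,5)
```

```text
(no output)
```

View pics/w1a.png

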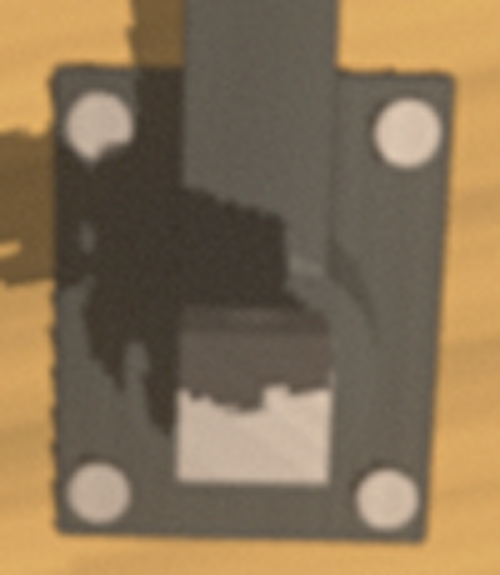

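Run:
```python
from h import *
import pickle
from scipy.optimize import least_squares
c=pickle.load(open("w1.pkl","rb"))
o=np.array([235,105])
top=np.array([(177,482),(330,484),(331,333),(180,330)])/5+o
pl=np.array([(55,530),(425,540),(455,72),(55,65)])/5+o
sg=[(-1,1),(-1,-1),(1,-1),(1,1)]
def mod(p):
    x,y,a,z,ox=p;ex=np.array([np.cos(a),np.sin(a),0]);ey=np.array([-np.sin(a),np.cos(a),0]);O=np.array([x,y,0]);r=[]
    for (i,j),m in zip(sg,top): r+=list(proj(c,O+ex*i*.014+ey*j*.014+[0,0,z])-m)
    for (i,j),m in zip(sg,pl): r+=list(proj(c,O+ex*(ox+i*.055)+ey*j*.045+[0,0,.008])-m)
    return np.array(r)
f=least_squares(mod,[.56,-.12,-.2,.09,0],x_scale=[.01,.01,.1,.01,.01]);print(f.x.round(4));print(f.fun.round(1))
for n in ["side","top"]:
    cc=manip.calibration(n)
    x,y,a,z,_=f.x
    print(n,[proj(cc,[x+np.cos(a)*i*.014-np.sin(a)*j*.014,y+np.sin(a)*i*.014+np.cos(a)*j*.014,z]).round(1).tolist() for i,j in sg])
ct=manip.calibration("top");print(onz(ct,(236,186),.045))
```

```text
[ 0.5594 -0.1282 -0.2124  0.0879  0.0045]
[ 0.2 -0.3 -0.3 -0.1  0.8  0.3  0.1  0.2 -0.5  1.2  0.2  0.8  0.5 -0.6
 -1.1 -1. ]
side [[292.1, 195.7], [299.7, 192.6], [294.7, 187.8], [287.2, 190.9]]
top [[330.3, 192.8], [341.7, 194.9], [343.7, 183.6], [332.3, 181.5]]
[0.57908435 0.1200236  0.045     ]
```

Run:
```python
from h import *
plan([.57,.118,.2],-82)
```

```text
rows 0 delta_pos [[-0.0839, 0.0099, 0.0178], [-0.0843, 0.0059, 0.0178], [-0.0845, 0.0019, 0.0178], [-0.0845, -0.0021, 0.0178], [-0.0843, -0.0061, 0.0178]] angular [[0.0, 0.002, -0.59], [0.0, 0.002, -0.59], [0.0, 0.002, -0.59], [0.0, 0.002, -0.59], [0.0, 0.002, -0.59]]
rows 5 delta_pos [[-0.0839, -0.01, 0.0178], [-0.0834, -0.014, 0.0178]] angular [[0.0, 0.002, -0.59], [0.0, 0.002, -0.59]]
```

Call:
send_rows(
  delta_pos=[
    [-0.0839, 0.0099, 0.0178],
    [-0.0843, 0.0059, 0.0178],
    [-0.0845, 0.0019, 0.0178],
    [-0.0845, -0.0021, 0.0178],
    [-0.0843, -0.0061, 0.0178],
  ],
  angular=[
    [0, 0, -0.59],
    [0, 0, -0.59],
    [0, 0, -0.59],
    [0, 0, -0.59],
    [0, 0, -0.59],
  ],
)

```text
clock: 1.78
position: [0.5637, 0.0475, 0.2142]
ee_rot: [0.001, 0.721, -0.692, 0.0]
contact_force: [0.9, -0.3, -0.7]
width: 0.0854
```

Call:
send_rows(
  delta_pos=[
    [-0.0839, -0.01, 0.0178],
    [-0.0834, -0.014, 0.0178],
    [0, 0, 0],
    [0, 0, 0],
    [0, 0, 0],
  ],
  angular=[
    [0, 0, -0.59],
    [0, 0, -0.59],
    [0, 0, 0],
    [0, 0, 0],
    [0, 0, 0],
  ],
)

```text
clock: 2.2
position: [0.5694, 0.1137, 0.2003]
ee_rot: [0.001, 0.753, -0.658, 0.0]
contact_force: [-0.1, -0.2, 0.4]
width: 0.0852
```

Run:
```python
from h import *
s=st()
c=manip.calibration("wrist");im=manip.get_image("wrist")
st()
cv2.imwrite("pics/w2.png",im)
import pickle;pickle.dump(c,open("w2.pkl","wb"))
```

```text
t 2.2 pos [0.5694 0.1137 0.2003] F [-0.11 -0.23  0.36] w 0.0852 zdir [-0.001 -0.001 -1.   ] xdir [ 0.134 -0.991  0.001] q [ 7.800e-02  3.160e-01  1.574e+00 -1.000e-03  1.252e+00  1.515e+00]
t 2.25 pos [0.5696 0.1133 0.2006] F [-0.36 -0.94  0.09] w 0.0856 zdir [-0.    -0.001 -1.   ] xdir [ 0.133 -0.991  0.001] q [ 7.700e-02  3.160e-01  1.573e+00 -1.000e-03  1.252e+00  1.515e+00]
```

View pics/w2.png

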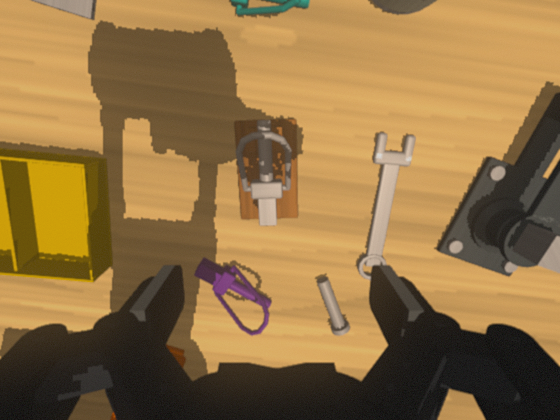

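Run:
```python
from h import *
crop("pics/w2.png","pics/w2a.png",225,105,85,125,4.7)
```

```text
(no output)
```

View pics/w2a.png

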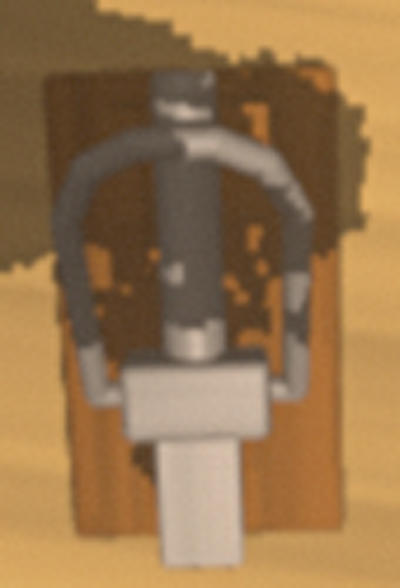

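Run:
```python
from h import *
import pickle
c=pickle.load(open("w2.pkl","rb"));o=np.array([225,105])
def P(u,v,z): return onz(c,np.array([u,v])/4.7+o,z)
a=P(202,566,.053);b=P(200,439,.053);h=P(194.5,366,.053);
sh=P(192,300,.050);sh2=P(189,170,.05)
print(a,b,h,sh,sh2)
print("tail len",np.linalg.norm(a-b),"head",np.linalg.norm(b-h))
L,Rr=P(163,566,.053),P(241,565,.053);print("w",np.linalg.norm(L-Rr))
L,Rr=P(122,367,.053),P(267,365,.053);print("hw",np.linalg.norm(L-Rr))
print("yaw",[np.degrees(np.arctan2(*(q-p)[[1,0]])) for p,q in [(a,h),(sh,sh2),(a,sh2)]])
# rest base corners z=.01
C=[P(78,533,.01),P(343,528,.01),P(332,66,.01),P(45,75,.01)]
for q in C: print(q.round(4))
print("rest yaw",np.degrees(np.arctan2(*(((C[3]+C[2])-(C[0]+C[1]))[[1,0]]))), np.linalg.norm(C[0]-C[1]),np.linalg.norm(C[1]-C[2]))
g=(a+b)/2;print("grip",g)
```

```text
[0.54471084 0.11810552 0.053     ] [0.56969189 0.12167069 0.053     ] [0.58337223 0.12443378 0.053     ] [0.59494782 0.12644493 0.05      ] [0.61817061 0.12990504 0.05      ]
tail len 0.02523416796019725 head 0.013956584445289251
w 0.014987746919901004
hw 0.026756666582109314
yaw [np.float64(9.29597153333114), np.float64(8.474520314334901), np.float64(9.125220722938149)]
[0.5333 0.1453 0.01  ]
[0.5423 0.0874 0.01  ]
[0.639  0.1047 0.01  ]
[0.6295 0.162  0.01  ]
rest yaw 9.972292476793584 0.05860250135880941 0.09827124435535067
grip [0.55720137 0.11988811 0.053     ]
```

Run:
```python
from h import *
plan([.5565,.1199,.09],-80.7)
```

```text
rows 0 delta_pos [[-0.007, 0.0101, 0.0921], [-0.0071, 0.01, 0.0921], [-0.0071, 0.0099, 0.0921]] angular [[0.001, -0.005, -0.122], [0.001, -0.005, -0.122], [0.001, -0.005, -0.122]]
```

Call:
send_rows(
  delta_pos=[
    [-0.007, 0.0101, 0.0921],
    [-0.0071, 0.01, 0.0921],
    [-0.0071, 0.0099, 0.0921],
    [0, 0, 0],
    [0, 0, 0],
  ],
  angular=[
    [0, 0, -0.122],
    [0, 0, -0.122],
    [0, 0, -0.122],
    [0, 0, 0],
    [0, 0, 0],
  ],
  hand=45,
)

```text
clock: 2.67
position: [0.5555, 0.1199, 0.089]
ee_rot: [0.002, 0.762, -0.648, -0.001]
contact_force: [-0.0, -0.6, 0.6]
width: 0.0448
```

Run:
```python
from h import *
c=manip.calibration("wrist");im=manip.get_image("wrist")
st()
cv2.imwrite("pics/w3.png",im)
import pickle;pickle.dump(c,open("w3.pkl","wb"))
plan([.5565,.1199,.045],-80.7)
```

```text
t 2.72 pos [0.5577 0.1203 0.091 ] F [ 0.74 -0.97  0.09] w 0.0451 zdir [ 0.001 -0.    -1.   ] xdir [ 0.161 -0.987  0.001] q [ 9.100e-02  4.010e-01  1.746e+00 -1.000e-03  9.930e-01  1.500e+00]
rows 0 delta_pos [[0.0003, 0.0016, 0.0575], [0.0003, 0.0016, 0.0575]] angular [[-0.008, -0.003, -0.004], [-0.008, -0.003, -0.004]]
```

View pics/w3.png

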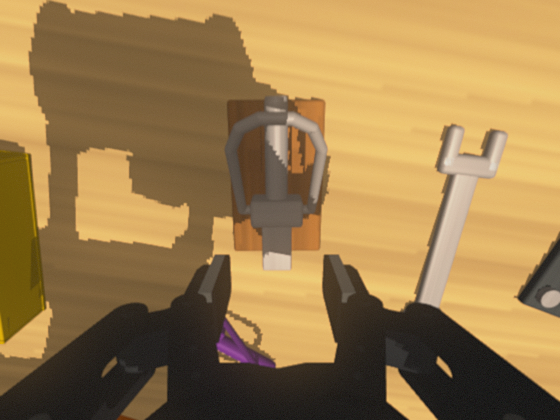

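Run:
```python
from h import *
import pickle
c=pickle.load(open("w3.pkl","rb"))
a=onz(c,(277,269),.053);b=onz(c,(277,226),.053);print(a,b,np.linalg.norm(a-b),(a+b)/2)
```

```text
[0.54591477 0.11837659 0.053     ] [0.57095041 0.12248894 0.053     ] 0.025371149168829037 [0.55843259 0.12043277 0.053     ]
```

Call:
send_rows(
  delta_pos=[
    [0, 0.001, 0.0575],
    [0, 0.001, 0.0575],
    [0, 0, 0],
    [0, 0, 0],
  ],
  angular=[
    [0, 0, 0],
    [0, 0, 0],
    [0, 0, 0],
    [0, 0, 0],
  ],
)

```text
clock: 3.05
position: [0.5573, 0.121, 0.0456]
ee_rot: [-0.001, 0.762, -0.647, 0.001]
contact_force: [-0.1, -1.1, -0.4]
width: 0.0448
```

Run:
```python
from h import *
st()
```

```text
t 3.05 pos [0.5573 0.121  0.0456] F [-0.06 -1.12 -0.37] w 0.0448 zdir [ 0.002 -0.    -1.   ] xdir [ 0.162 -0.987  0.   ] q [ 0.092  0.453  1.798 -0.     0.888  1.5  ]
```

Call:
send_rows(
  delta_pos=[
    [0, 0, 0],
    [0, 0, 0],
    [0, 0, 0],
    [0, 0, 0],
    [0, 0, 0],
  ],
  angular=[
    [0, 0, 0],
    [0, 0, 0],
    [0, 0, 0],
    [0, 0, 0],
    [0, 0, 0],
  ],
  hand=10,
  squeeze=60,
)

```text
clock: 3.47
position: [0.5575, 0.1214, 0.0462]
ee_rot: [-0.001, 0.763, -0.647, 0.002]
contact_force: [-0.9, -0.8, 6.3]
width: 0.015
```

Run:
```python
from h import *
for i in range(4): st(); manip.get_image("wrist")
c=manip.calibration("wrist");cv2.imwrite("pics/w4.png",manip.get_image("wrist"))
```

```text
t 3.47 pos [0.5575 0.1214 0.0462] F [-0.94 -0.79  6.34] w 0.015 zdir [ 0.005 -0.    -1.   ] xdir [ 0.163 -0.987  0.001] q [ 9.300e-02  4.520e-01  1.798e+00 -1.000e-03  8.870e-01  1.500e+00]
t 3.52 pos [0.5576 0.1214 0.0463] F [-0.5  -0.74  5.99] w 0.0151 zdir [ 0.005 -0.    -1.   ] xdir [ 0.163 -0.987  0.001] q [ 9.300e-02  4.520e-01  1.798e+00 -1.000e-03  8.870e-01  1.500e+00]
t 3.57 pos [0.5576 0.1213 0.0462] F [-1.07 -1.18  6.94] w 0.0152 zdir [ 0.005 -0.    -1.   ] xdir [ 0.163 -0.987  0.001] q [ 9.300e-02  4.520e-01  1.798e+00 -1.000e-03  8.870e-01  1.500e+00]
t 3.62 pos [0.5576 0.1213 0.0462] F [-1.04 -0.57  6.22] w 0.015 zdir [ 0.005 -0.    -1.   ] xdir [ 0.163 -0.987  0.001] q [ 9.300e-02  4.520e-01  1.798e+00 -1.000e-03  8.870e-01  1.500e+00]
```

View pics/w4.png

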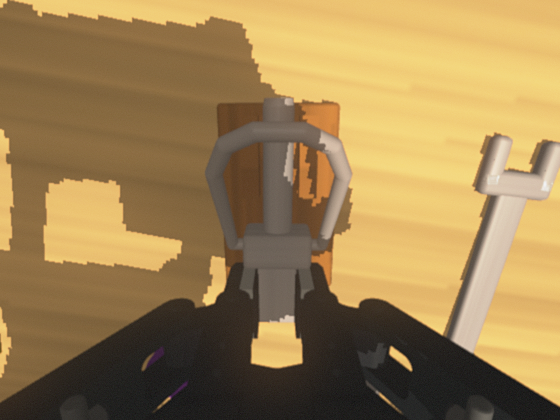

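Call:
send_rows(
  delta_pos=[
    [0, 0, -0.02],
    [0, 0, -0.04],
    [0, 0, -0.06],
    [0, 0, -0.08],
    [0, 0, -0.03],
  ],
  angular=[
    [0, 0, 0],
    [0, 0, 0],
    [0, 0, 0],
    [0, 0, 0],
    [0, 0, 0],
  ],
)

```text
clock: 4.13
position: [0.5574, 0.1217, 0.1402]
ee_rot: [-0.002, 0.763, -0.647, 0.002]
contact_force: [0.7, 0.3, -1.4]
width: 0.0151
```

Call:
send_rows(
  delta_pos=[
    [0, 0, 0],
    [0, 0, 0],
    [0, 0, 0],
  ],
  angular=[
    [0, 0, 0],
    [0, 0, 0],
    [0, 0, 0],
  ],
)

```text
clock: 4.38
position: [0.5545, 0.1213, 0.1349]
ee_rot: [0.001, 0.762, -0.647, -0.001]
contact_force: [0.5, 0.3, -3.2]
width: 0.0151
```

Run:
```python
from h import *
import pickle
c=manip.calibration("wrist");cv2.imwrite("pics/w5.png",manip.get_image("wrist"));cv2.imwrite("pics/s5.png",manip.get_image("side"))
pickle.dump(c,open("w5.pkl","wb"))
s=st()
crop("pics/s5.png","pics/s5a.png",150,120,200,150,4)
a=-.2124;ex=np.array([np.cos(a),np.sin(a),0]);O=np.array([.5594,-.1282,0])
# tip 20 mm before near face; grip = O-ex*(.014+.02+.08)
g=O-ex*.114+[0,0,.134];print(g)
plan(g,-102.2,vmax=.085)
```

```text
t 4.48 pos [0.5545 0.1213 0.1343] F [-0.24 -0.41 -3.14] w 0.0151 zdir [-0.004 -0.    -1.   ] xdir [ 0.163 -0.987 -0.   ] q [ 0.093  0.355  1.695 -0.     1.096  1.5  ]
[ 0.44796183 -0.10416805  0.134     ]
rows 0 delta_pos [[0.0641, 0.0443, 0.0002], [0.0661, 0.0412, 0.0002], [0.068, 0.0381, 0.0002], [0.0697, 0.0348, 0.0002], [0.0713, 0.0315, 0.0002]] angular [[0.006, -0.001, 0.588], [0.006, -0.001, 0.588], [0.006, -0.001, 0.588], [0.006, -0.001, 0.588], [0.006, -0.001, 0.588]]
rows 5 delta_pos [[0.0727, 0.0281, 0.0001], [0.0739, 0.0247, 0.0001], [0.075, 0.0212, 0.0001]] angular [[0.006, -0.001, 0.588], [0.006, -0.001, 0.588], [0.006, -0.001, 0.588]]
```

View pics/w5.png

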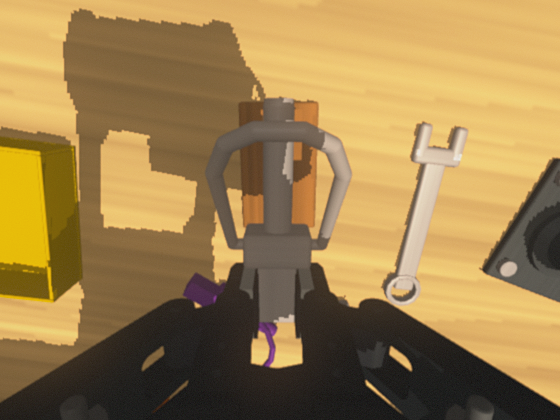

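View pics/s5a.png

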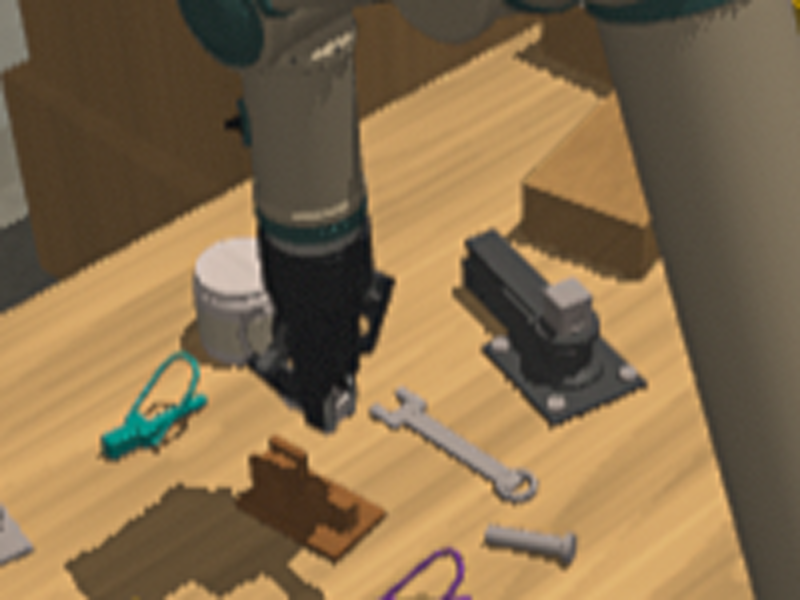

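Call:
send_rows(
  delta_pos=[
    [0.0641, 0.0443, 0],
    [0.0661, 0.0412, 0],
    [0.068, 0.0381, 0],
    [0.0697, 0.0348, 0],
    [0.0713, 0.0315, 0],
  ],
  angular=[
    [0, 0, 0.588],
    [0, 0, 0.588],
    [0, 0, 0.588],
    [0, 0, 0.588],
    [0, 0, 0.588],
  ],
)

```text
clock: 4.9
position: [0.4877, -0.0204, 0.1346]
ee_rot: [-0.001, -0.681, 0.733, 0.001]
contact_force: [0.5, -0.8, -1.7]
width: 0.0147
```

Call:
send_rows(
  delta_pos=[
    [0.0727, 0.0281, 0],
    [0.0739, 0.0247, 0],
    [0.075, 0.0212, 0],
    [0, 0, 0],
    [0, 0, 0],
  ],
  angular=[
    [0, 0, 0.588],
    [0, 0, 0.588],
    [0, 0, 0.588],
    [0, 0, 0],
    [0, 0, 0],
  ],
)

```text
clock: 5.32
position: [0.4482, -0.105, 0.135]
ee_rot: [-0.0, -0.627, 0.779, 0.001]
contact_force: [0.7, -0.1, -2.1]
width: 0.0148
```

Call:
send_rows(
  delta_pos=[
    [0, 0, 0],
    [0, 0, 0],
  ],
  angular=[
    [0, 0, 0],
    [0, 0, 0],
  ],
)

```text
clock: 5.48
position: [0.4495, -0.1032, 0.1355]
ee_rot: [-0.0, -0.628, 0.778, 0.001]
contact_force: [1.6, 0.6, -3.1]
width: 0.015
```

```bash
cat >> h.py <<'E'
import pickle
def shot(tag,cams=("wrist",)):
    for n in cams:
        c=manip.calibration(n);cv2.imwrite(f"pics/{n}_{tag}.png",manip.get_image(n));pickle.dump(c,open(f"{n}_{tag}.pkl","wb"))
E
python3 - <<'E'
from h import *
st();shot("6",("wrist","side"));st()
crop("pics/side_6.png","pics/side_6a.png",200,130,160,110,5)
E
```

```text
t 5.48 pos [ 0.4495 -0.1032  0.1355] F [ 1.58  0.63 -3.1 ] w 0.015 zdir [-0.001  0.001 -1.   ] xdir [-0.21  -0.978 -0.001] q [-3.770e-01  2.070e-01  1.916e+00  1.000e-03  1.020e+00  1.405e+00]
t 5.58 pos [ 0.4497 -0.1031  0.1357] F [ 0.21  0.37 -2.71] w 0.015 zdir [-0.  0. -1.] xdir [-0.209 -0.978 -0.   ] q [-0.377  0.206  1.915  0.     1.02   1.405]
```

View pics/wrist_6.png

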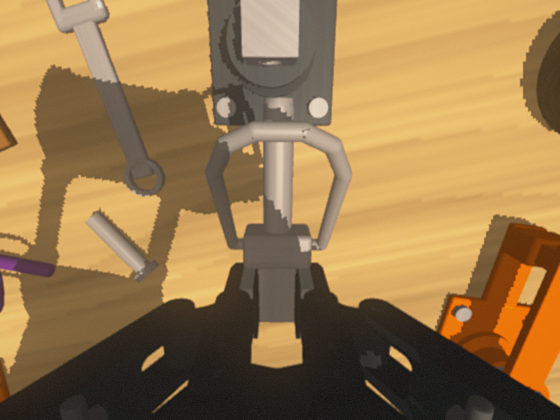

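View pics/side_6a.png

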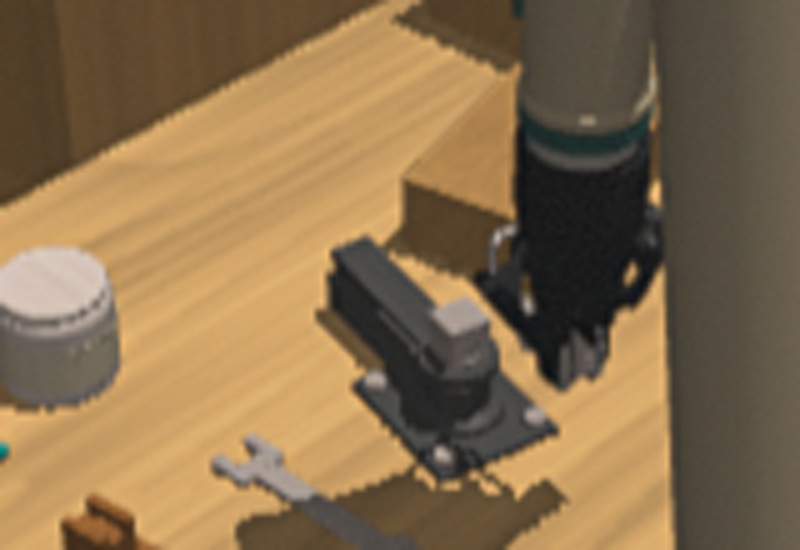

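Run:
```python
from h import *
crop("pics/wrist_6.png","pics/w6a.png",205,0,140,130,4.5)
crop("pics/wrist_6.png","pics/w6b.png",205,100,140,130,4.5)
s=manip.get_state();c=manip.calibration("wrist")
Rm=rot(s);T=c["camera_from_world"]
cam=-T[:3,:3].T@T[:3,3];print("cam in tool",Rm.inv().apply(cam-s["position"]),"\n",T[:3,:3]@Rm.as_matrix())
```

```text
cam in tool [-4.80917365e-05 -7.30824428e-02 -1.23075004e-01] 
 [[ 9.99999769e-01 -6.76186649e-04  6.50849018e-05]
 [-6.65894182e-04 -9.56790171e-01  2.90778483e-01]
 [-1.34347934e-04 -2.90778459e-01 -9.56790400e-01]]
```

View pics/w6a.png

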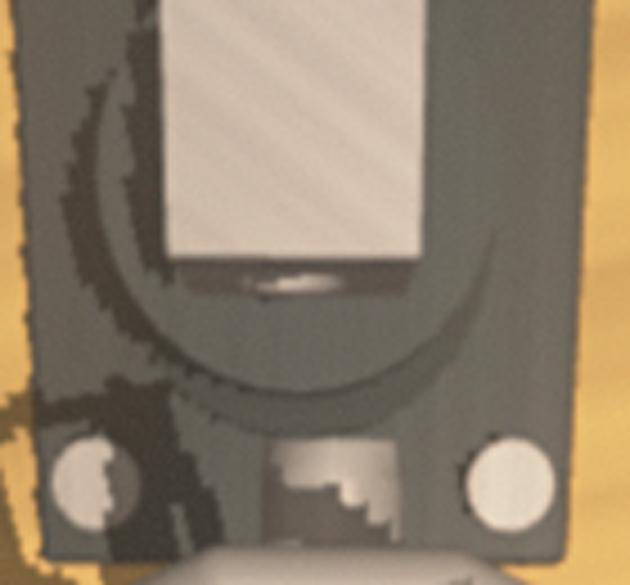

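View pics/w6b.png

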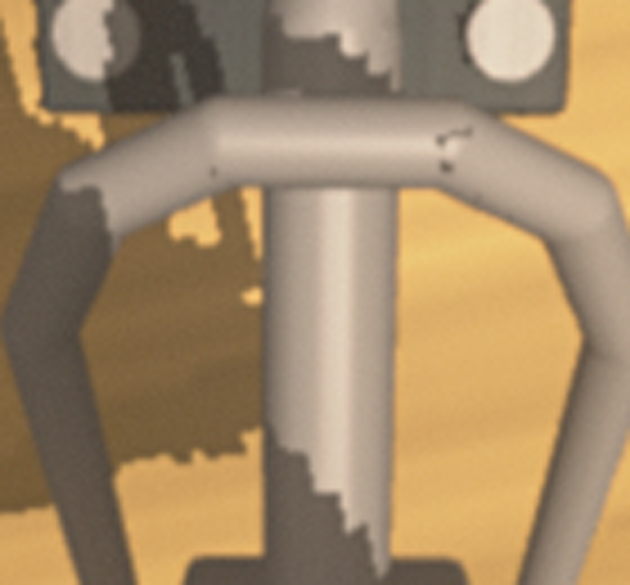

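Call:
send_rows(
  delta_pos=[
    [-0.008, 0, 0],
    [0, -0.055, 0],
    [0, -0.055, 0],
    [0, 0, 0.035],
    [0, 0, 0.035],
  ],
  angular=[
    [0, 0, -0.125],
    [0, 0, 0],
    [0, 0, 0],
    [0, 0, 0],
    [0, 0, 0],
  ],
  squeeze=100,
)

```text
clock: 6.0
position: [0.4959, -0.1096, 0.1084]
ee_rot: [0.001, -0.633, 0.774, -0.002]
contact_force: [-0.6, 0.6, -2.8]
width: 0.0141
```

Call:
send_rows(
  delta_pos=[
    [0, 0, 0],
    [0, 0, 0],
    [0, 0, 0],
  ],
  angular=[
    [0, 0, 0],
    [0, 0, 0],
    [0, 0, 0],
  ],
)

```text
clock: 6.25
position: [0.4935, -0.1094, 0.1083]
ee_rot: [0.0, -0.632, 0.775, -0.0]
contact_force: [0.2, -0.1, -2.3]
width: 0.014
```

Run:
```python
from h import *
st();shot("7",("wrist",));st()
crop("pics/wrist_7.png","pics/w7a.png",195,50,160,200,3)
```

```text
t 6.25 pos [ 0.4935 -0.1094  0.1083] F [ 0.2  -0.13 -2.26] w 0.014 zdir [ 0. -0. -1.] xdir [-0.2  -0.98  0.  ] q [-0.356  0.298  1.865  0.     0.979  1.417]
t 6.3 pos [ 0.4936 -0.1097  0.1087] F [-0.2  -0.03 -2.74] w 0.0139 zdir [ 0.001 -0.001 -1.   ] xdir [-0.201 -0.98   0.   ] q [-0.356  0.297  1.865 -0.     0.978  1.417]
```

View pics/wrist_7.png

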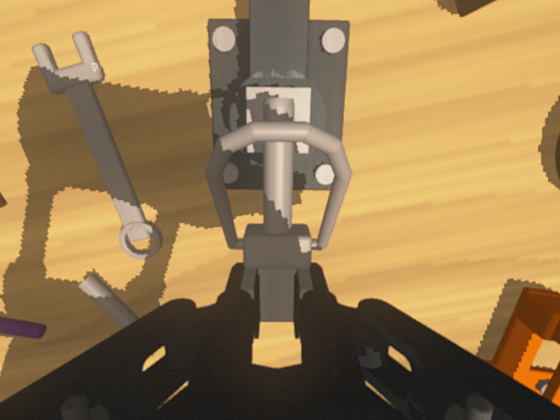

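View pics/w7a.png

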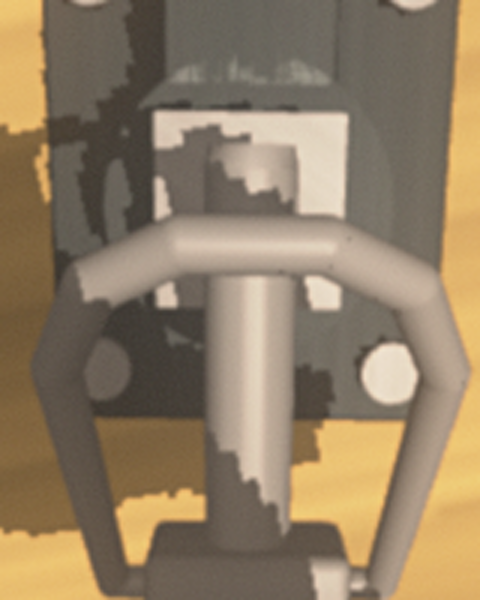

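Call:
send_rows(
  delta_pos=[
    [0, 0, 0.0125],
    [0, 0, 0.01],
    [0, 0, 0],
    [0, 0, 0],
  ],
  angular=[
    [0, 0, 0],
    [0, 0, 0],
    [0, 0, 0],
    [0, 0, 0],
  ],
)

```text
clock: 6.63
position: [0.4928, -0.1098, 0.0988]
ee_rot: [-0.0, -0.632, 0.775, 0.0]
contact_force: [0.3, 0.4, -2.5]
width: 0.0139
```

Call:
send_rows(
  delta_pos=[
    [0, 0, 0.0025],
    [0, 0, 0],
  ],
  angular=[
    [0, 0, 0],
    [0, 0, 0],
  ],
)

```text
clock: 6.8
position: [0.4931, -0.1099, 0.0979]
ee_rot: [-0.0, -0.632, 0.775, -0.0]
contact_force: [-0.0, -0.1, -2.2]
width: 0.0141
```

Call:
send_rows(
  delta_pos=[
    [0, 0, 0.0025],
    [0, 0, 0],
  ],
  angular=[
    [0, 0, 0],
    [0, 0, 0],
  ],
)

```text
clock: 6.97
position: [0.4931, -0.1098, 0.0969]
ee_rot: [-0.0, -0.632, 0.775, -0.0]
contact_force: [0.8, 0.3, -2.5]
width: 0.0144
```

Call:
send_rows(
  delta_pos=[
    [0, 0, 0.0025],
    [0, 0, 0],
  ],
  angular=[
    [0, 0, 0],
    [0, 0, 0],
  ],
)

```text
clock: 7.13
position: [0.4931, -0.1098, 0.0958]
ee_rot: [-0.0, -0.632, 0.775, 0.0]
contact_force: [-0.6, -0.3, -2.6]
width: 0.014
```

Call:
send_rows(
  delta_pos=[
    [0, 0, 0.002],
    [0, 0, 0],
  ],
  angular=[
    [0, 0, 0],
    [0, 0, 0],
  ],
)

```text
clock: 7.3
position: [0.4931, -0.1098, 0.095]
ee_rot: [-0.0, -0.632, 0.775, 0.0]
contact_force: [-0.6, 0.8, -2.1]
width: 0.0143
```

Call:
send_rows(
  delta_pos=[
    [0, 0, 0.002],
    [0, 0, 0],
  ],
  angular=[
    [0, 0, 0],
    [0, 0, 0],
  ],
)

```text
clock: 7.47
position: [0.4931, -0.1098, 0.0942]
ee_rot: [-0.0, -0.632, 0.775, 0.0]
contact_force: [0.8, 0.8, -2.4]
width: 0.0143
```

Call:
send_rows(
  delta_pos=[
    [0, 0, 0.002],
    [0, 0, 0],
  ],
  angular=[
    [0, 0, 0],
    [0, 0, 0],
  ],
)

```text
clock: 7.63
position: [0.4932, -0.1099, 0.0935]
ee_rot: [0.0, -0.632, 0.775, -0.0]
contact_force: [-0.0, 0.3, -2.4]
width: 0.014
```

Call:
send_rows(
  delta_pos=[
    [0, 0, 0.002],
    [0, 0, 0],
  ],
  angular=[
    [0, 0, 0],
    [0, 0, 0],
  ],
)

```text
clock: 7.8
position: [0.4932, -0.1099, 0.0931]
ee_rot: [0.0, -0.632, 0.775, -0.0]
contact_force: [-0.3, -0.5, 0.7]
width: 0.0142
```

Call:
send_rows(
  delta_pos=[
    [0, 0, 0.002],
    [0, 0, 0],
  ],
  angular=[
    [0, 0, 0],
    [0, 0, 0],
  ],
)

```text
clock: 7.97
position: [0.4932, -0.1099, 0.0926]
ee_rot: [0.0, -0.632, 0.775, -0.0]
contact_force: [-3.4, 0.5, 5.1]
width: 0.0142
```

Run:
```python
from h import *
st();shot("8",("wrist",));st()
crop("pics/wrist_8.png","pics/w8a.png",195,50,160,200,3)
```

```text
t 7.97 pos [ 0.4932 -0.1099  0.0926] F [-3.36  0.46  5.09] w 0.0142 zdir [ 0.001 -0.    -1.   ] xdir [-0.201 -0.98   0.   ] q [-0.357  0.316  1.885 -0.     0.939  1.417]
t 8.02 pos [ 0.4932 -0.1099  0.0926] F [-2.84  1.54  4.01] w 0.0145 zdir [ 0.001 -0.    -1.   ] xdir [-0.201 -0.98   0.   ] q [-0.357  0.316  1.885 -0.     0.939  1.417]
```

View pics/w8a.png

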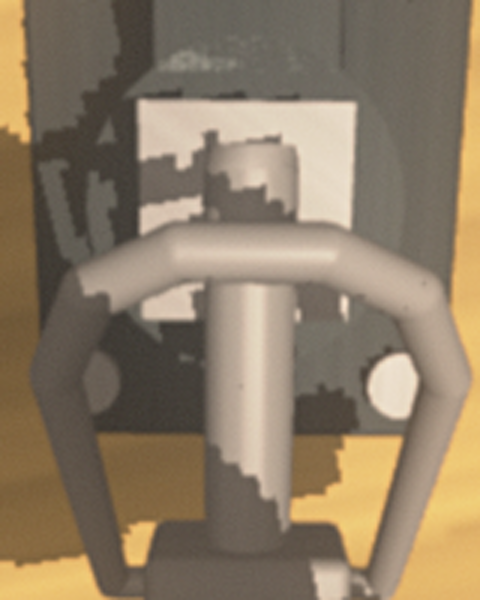

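Call:
send_rows(
  delta_pos=[
    [0, 0, -0.017],
    [-0.0015, 0.05, 0],
    [0, 0.05, 0],
    [0, 0, 0],
    [0, 0, 0],
  ],
  angular=[
    [0, 0, 0],
    [0, 0, 0],
    [0, 0, 0],
    [0, 0, 0],
    [0, 0, 0],
  ],
)

```text
clock: 8.43
position: [0.4531, -0.1008, 0.0987]
ee_rot: [-0.0, -0.632, 0.775, 0.0]
contact_force: [0.1, -0.5, -2.1]
width: 0.0141
```

Call:
send_rows(
  delta_pos=[
    [0, 0, 0.04],
    [0, 0, 0.04],
    [0, 0, 0],
    [0, 0, 0],
    [0, 0, 0],
  ],
  angular=[
    [0, 0, 0],
    [0, 0, 0],
    [0, 0, 0],
    [0, 0, 0],
    [0, 0, 0],
  ],
)

```text
clock: 8.85
position: [0.4551, -0.1015, 0.0672]
ee_rot: [0.0, -0.632, 0.775, -0.001]
contact_force: [0.1, -1.0, -1.7]
width: 0.014
```

Run:
```python
from h import *
st();shot("9",("wrist","side"));st()
crop("pics/wrist_9.png","pics/w9a.png",195,0,160,200,3)
crop("pics/side_9.png","pics/s9a.png",230,150,120,90,6)
```

```text
t 8.85 pos [ 0.4551 -0.1015  0.0672] F [ 0.06 -1.02 -1.66] w 0.014 zdir [ 0.001 -0.001 -1.   ] xdir [-0.201 -0.98   0.   ] q [-0.369  0.301  1.998 -0.     0.841  1.405]
t 8.95 pos [ 0.4551 -0.1016  0.0675] F [-0.59 -0.36 -2.18] w 0.0139 zdir [ 0.002 -0.001 -1.   ] xdir [-0.201 -0.98   0.   ] q [-0.369  0.3    1.999 -0.     0.841  1.405]
```

View pics/w9a.png

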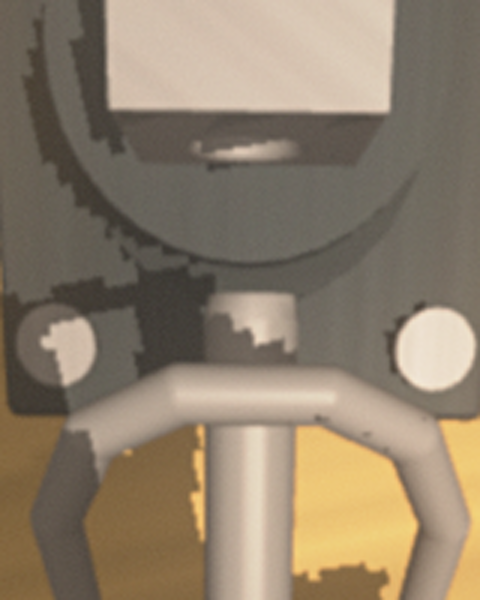

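View pics/s9a.png

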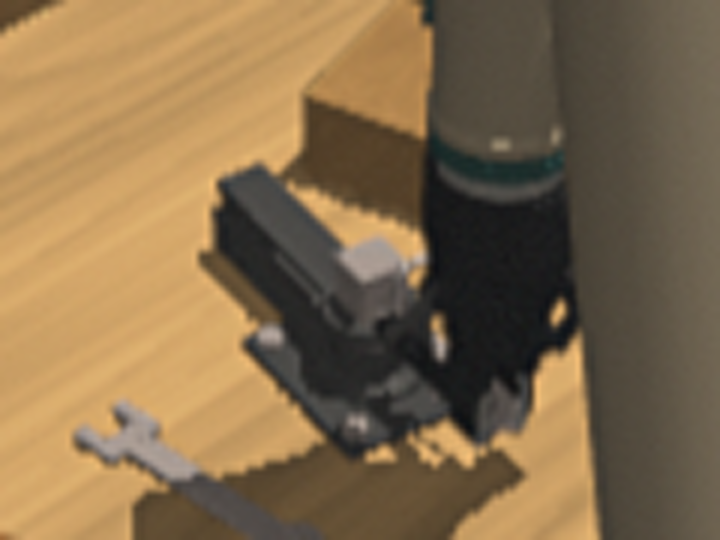

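Call:
send_rows(
  delta_pos=[
    [-0.0013, 0, 0],
    [0.0002, -0.015, 0],
    [0.0002, -0.01, 0],
    [0, 0, 0],
    [0, 0, 0],
  ],
  angular=[
    [0, 0, 0],
    [0, 0, 0],
    [0, 0, 0],
    [0, 0, 0],
    [0, 0, 0],
  ],
)

```text
clock: 9.37
position: [0.4645, -0.103, 0.0669]
ee_rot: [0.0, -0.632, 0.775, -0.0]
contact_force: [0.8, -0.2, -2.7]
width: 0.0143
```

Run:
```python
from h import *
st();shot("10",("wrist",));st()
crop("pics/wrist_10.png","pics/w10a.png",195,0,160,200,3)
```

```text
t 9.37 pos [ 0.4645 -0.103   0.0669] F [ 0.82 -0.21 -2.67] w 0.0143 zdir [ 0.001 -0.    -1.   ] xdir [-0.201 -0.98   0.   ] q [-0.365  0.313  1.979 -0.     0.849  1.409]
t 9.42 pos [ 0.4641 -0.1029  0.0668] F [ 0.23 -0.14 -2.58] w 0.014 zdir [-0. -0. -1.] xdir [-0.201 -0.98   0.   ] q [-0.365  0.313  1.979 -0.     0.849  1.409]
```

View pics/w10a.png

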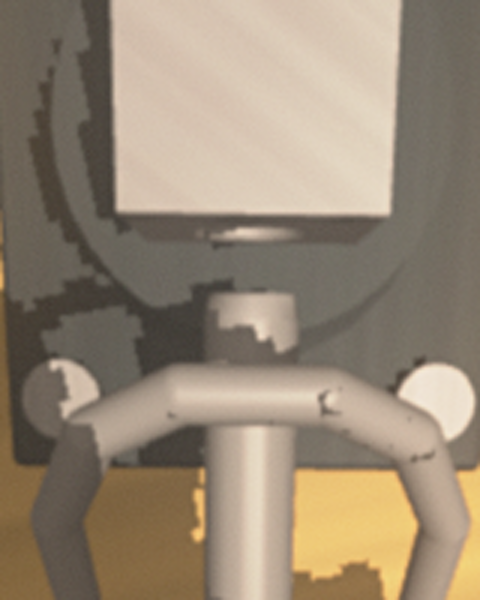

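Call:
send_rows(
  delta_pos=[
    [0.0001, -0.008, 0],
    [0, -0.004, 0],
    [0, 0, 0],
  ],
  angular=[
    [0, 0, 0],
    [0, 0, 0],
    [0, 0, 0],
  ],
)

```text
clock: 9.67
position: [0.4692, -0.1041, 0.0668]
ee_rot: [0.0, -0.632, 0.775, -0.0]
contact_force: [0.1, -0.2, -2.7]
width: 0.014
```

Call:
send_rows(
  delta_pos=[
    [0, -0.004, 0],
    [0, 0, 0],
  ],
  angular=[
    [0, 0, 0],
    [0, 0, 0],
  ],
)

```text
clock: 9.83
position: [0.4705, -0.1043, 0.0667]
ee_rot: [0.0, -0.632, 0.775, -0.0]
contact_force: [0.6, -0.2, -3.7]
width: 0.0144
```

Call:
send_rows(
  delta_pos=[
    [0.0001, -0.004, 0],
    [0, 0, 0],
  ],
  angular=[
    [0, 0, 0],
    [0, 0, 0],
  ],
)

```text
clock: 10.0
position: [0.4721, -0.1046, 0.0668]
ee_rot: [0.0, -0.632, 0.775, -0.0]
contact_force: [-0.3, -0.2, -1.2]
width: 0.0141
```

Call:
send_rows(
  delta_pos=[
    [0, -0.002, -0.001],
    [0, -0.002, 0],
    [0, 0, 0],
  ],
  angular=[
    [0, 0, 0],
    [0, 0, 0],
    [0, 0, 0],
  ],
)

```text
clock: 10.25
position: [0.4736, -0.1049, 0.0672]
ee_rot: [0.0, -0.632, 0.775, -0.0]
contact_force: [-0.2, 0.4, -2.1]
width: 0.0143
```

Call:
send_rows(
  delta_pos=[
    [0, -0.004, 0],
    [0, 0, 0],
  ],
  angular=[
    [0, 0, 0],
    [0, 0, 0],
  ],
)

```text
clock: 10.42
position: [0.4753, -0.1053, 0.0672]
ee_rot: [0.0, -0.632, 0.775, -0.0]
contact_force: [0.1, 0.3, -1.6]
width: 0.0143
```

Run:
```python
from h import *
st();shot("11",("wrist",));st()
crop("pics/wrist_11.png","pics/w11a.png",195,20,160,200,3)
```

```text
t 10.42 pos [ 0.4753 -0.1053  0.0672] F [ 0.1   0.27 -1.61] w 0.0143 zdir [ 0.001 -0.    -1.   ] xdir [-0.201 -0.979  0.   ] q [-0.361  0.326  1.955 -0.     0.859  1.413]
t 10.47 pos [ 0.4751 -0.1053  0.0672] F [-0.98  0.16 -3.1 ] w 0.0138 zdir [ 0. -0. -1.] xdir [-0.201 -0.979  0.   ] q [-0.361  0.326  1.955 -0.     0.859  1.413]
```

View pics/w11a.png

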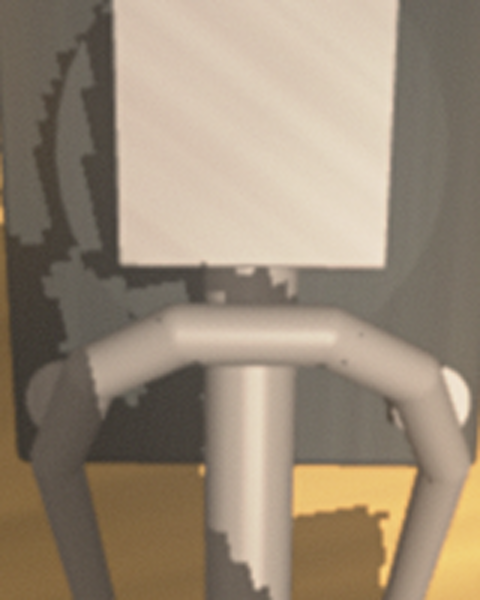

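Call:
send_rows(
  delta_pos=[
    [0.0001, -0.008, 0],
    [0.0001, -0.008, 0],
    [0, 0, 0],
  ],
  angular=[
    [0, 0, 0],
    [0, 0, 0],
    [0, 0, 0],
  ],
)

```text
clock: 10.72
position: [0.4823, -0.1069, 0.0673]
ee_rot: [0.0, -0.632, 0.775, -0.001]
contact_force: [0.2, 0.5, -2.1]
width: 0.0141
```

Call:
send_rows(
  delta_pos=[
    [0.0001, -0.008, 0],
    [0.0001, -0.008, 0],
    [0, 0, 0],
  ],
  angular=[
    [0, 0, 0],
    [0, 0, 0],
    [0, 0, 0],
  ],
)

```text
clock: 10.97
position: [0.4885, -0.1083, 0.0672]
ee_rot: [0.0, -0.632, 0.775, -0.001]
contact_force: [-0.1, 0.5, -2.4]
width: 0.0144
```

Call:
send_rows(
  delta_pos=[
    [0.0001, -0.008, 0],
    [0.0001, -0.008, 0],
    [0, 0, 0],
  ],
  angular=[
    [0, 0, 0],
    [0, 0, 0],
    [0, 0, 0],
  ],
)

```text
clock: 11.22
position: [0.4947, -0.1096, 0.0673]
ee_rot: [0.0, -0.632, 0.775, -0.001]
contact_force: [-0.1, -0.2, -1.7]
width: 0.0142
```

Call:
send_rows(
  delta_pos=[
    [0.0001, -0.008, 0],
    [0.0001, -0.008, 0],
    [0, 0, 0],
  ],
  angular=[
    [0, 0, 0],
    [0, 0, 0],
    [0, 0, 0],
  ],
)

```text
clock: 11.47
position: [0.5009, -0.111, 0.0673]
ee_rot: [0.0, -0.632, 0.775, -0.001]
contact_force: [-0.7, -0.3, -3.3]
width: 0.0144
```

Call:
send_rows(
  delta_pos=[
    [0.0001, -0.008, 0],
    [0.0001, -0.008, 0],
    [0, 0, 0],
  ],
  angular=[
    [0, 0, 0],
    [0, 0, 0],
    [0, 0, 0],
  ],
)

```text
clock: 11.72
position: [0.5071, -0.1124, 0.0672]
ee_rot: [0.0, -0.632, 0.775, -0.001]
contact_force: [-0.2, 0.7, -2.7]
width: 0.0141
```

Run:
```python
from h import *
st();shot("12",("wrist",));st()
crop("pics/wrist_12.png","pics/w12a.png",195,60,160,200,3)
```

```text
t 11.72 pos [ 0.5071 -0.1124  0.0672] F [-0.22  0.69 -2.66] w 0.0141 zdir [ 0.001 -0.    -1.   ] xdir [-0.201 -0.979  0.   ] q [-0.352  0.366  1.886 -0.     0.888  1.422]
t 11.77 pos [ 0.5067 -0.1122  0.0672] F [-0.06  0.64 -2.05] w 0.0139 zdir [ 0.001 -0.    -1.   ] xdir [-0.201 -0.98   0.   ] q [-0.352  0.366  1.887 -0.     0.889  1.422]
```

View pics/w12a.png

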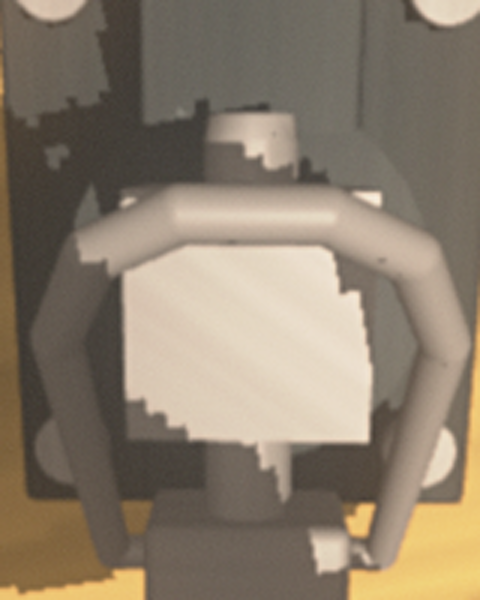

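Call:
send_rows(
  delta_pos=[
    [0.0001, -0.008, 0],
    [0.0001, -0.008, 0],
    [0, -0.006, 0],
    [0, 0, 0],
  ],
  angular=[
    [0, 0, 0],
    [0, 0, 0],
    [0, 0, 0],
    [0, 0, 0],
  ],
)

```text
clock: 12.1
position: [0.5157, -0.1142, 0.0672]
ee_rot: [0.0, -0.632, 0.775, -0.001]
contact_force: [-0.2, -1.1, -2.6]
width: 0.0142
```

Call:
send_rows(
  delta_pos=[
    [0, -0.004, 0],
    [0, 0, 0],
  ],
  angular=[
    [0, 0, 0],
    [0, 0, 0],
  ],
)

```text
clock: 12.27
position: [0.5166, -0.1143, 0.0671]
ee_rot: [0.0, -0.632, 0.775, -0.0]
contact_force: [0.5, -1.0, -2.1]
width: 0.0149
```

Call:
send_rows(
  delta_pos=[
    [0, -0.003, 0],
    [0, 0, 0],
  ],
  angular=[
    [0, 0, 0],
    [0, 0, 0],
  ],
)

```text
clock: 12.43
position: [0.5176, -0.1145, 0.0672]
ee_rot: [0.0, -0.632, 0.775, -0.0]
contact_force: [0.0, -0.4, -2.0]
width: 0.0142
```

Call:
send_rows(
  delta_pos=[
    [0, -0.002, 0],
    [0, 0, 0],
  ],
  angular=[
    [0, 0, 0],
    [0, 0, 0],
  ],
)

```text
clock: 12.6
position: [0.5184, -0.1146, 0.0672]
ee_rot: [0.0, -0.632, 0.775, -0.0]
contact_force: [-0.0, -0.2, -3.1]
width: 0.0142
```

Call:
send_rows(
  delta_pos=[
    [0, -0.002, 0],
    [0, 0, 0],
  ],
  angular=[
    [0, 0, 0],
    [0, 0, 0],
  ],
)

```text
clock: 12.77
position: [0.5192, -0.1148, 0.0672]
ee_rot: [0.0, -0.632, 0.775, -0.0]
contact_force: [0.8, -1.0, -2.1]
width: 0.0142
```

Call:
send_rows(
  delta_pos=[
    [0, -0.002, 0],
    [0, 0, 0],
  ],
  angular=[
    [0, 0, 0],
    [0, 0, 0],
  ],
)

```text
clock: 12.93
position: [0.5201, -0.115, 0.0672]
ee_rot: [0.0, -0.632, 0.775, -0.0]
contact_force: [0.7, 0.7, -2.0]
width: 0.0142
```

Run:
```python
from h import *
st();shot("13",("wrist",));st()
crop("pics/wrist_13.png","pics/w13a.png",195,60,160,200,3)
```

```text
t 12.93 pos [ 0.5201 -0.115   0.0672] F [ 0.68  0.66 -2.02] w 0.0142 zdir [ 0. -0. -1.] xdir [-0.201 -0.98   0.   ] q [-0.348  0.382  1.857 -0.     0.902  1.425]
t 12.98 pos [ 0.5199 -0.1149  0.0671] F [ 0.23 -0.28 -1.6 ] w 0.0141 zdir [ 0. -0. -1.] xdir [-0.201 -0.98   0.   ] q [-0.348  0.382  1.857 -0.     0.902  1.425]
```

View pics/w13a.png

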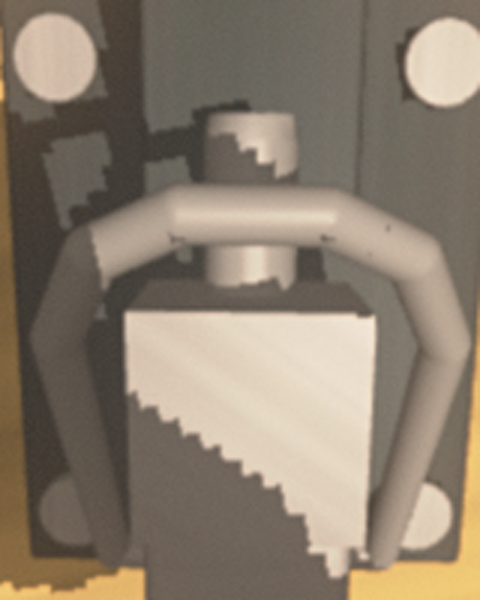

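Call:
send_rows(
  delta_pos=[
    [0, -0.002, 0],
    [0, 0, 0],
  ],
  angular=[
    [0, 0, 0],
    [0, 0, 0],
  ],
)

```text
clock: 13.15
position: [0.5208, -0.1151, 0.0672]
ee_rot: [0.0, -0.632, 0.775, -0.0]
contact_force: [-0.5, 0.4, -2.6]
width: 0.0143
```

Call:
send_rows(
  delta_pos=[
    [0, -0.002, 0],
    [0, 0, 0],
  ],
  angular=[
    [0, 0, 0],
    [0, 0, 0],
  ],
)

```text
clock: 13.32
position: [0.5216, -0.1153, 0.0672]
ee_rot: [0.0, -0.632, 0.775, -0.0]
contact_force: [-0.1, -0.0, -2.8]
width: 0.0145
```

Call:
send_rows(
  delta_pos=[
    [0, -0.002, 0],
    [0, 0, 0],
  ],
  angular=[
    [0, 0, 0],
    [0, 0, 0],
  ],
)

```text
clock: 13.48
position: [0.5222, -0.1154, 0.0671]
ee_rot: [-0.0, -0.632, 0.775, 0.0]
contact_force: [-0.2, 0.4, -2.8]
width: 0.0141
```

Call:
send_rows(
  delta_pos=[
    [0, -0.002, 0],
    [0, 0, 0],
  ],
  angular=[
    [0, 0, 0],
    [0, 0, 0],
  ],
)

```text
clock: 13.65
position: [0.5222, -0.1154, 0.067]
ee_rot: [-0.001, -0.632, 0.775, 0.001]
contact_force: [-1.7, 0.4, -1.7]
width: 0.014
```

Call:
send_rows(
  delta_pos=[
    [0, -0.002, 0],
    [0, 0, 0],
  ],
  angular=[
    [0, 0, 0],
    [0, 0, 0],
  ],
)

```text
clock: 13.82
position: [0.5222, -0.1153, 0.0669]
ee_rot: [-0.001, -0.632, 0.775, 0.001]
contact_force: [-4.5, -0.5, -0.4]
width: 0.0141
```

Call:
send_rows(
  delta_pos=[
    [0, -0.002, 0],
    [0, 0, 0],
  ],
  angular=[
    [0, 0, 0],
    [0, 0, 0],
  ],
)

```text
clock: 13.98
position: [0.5223, -0.1153, 0.0668]
ee_rot: [-0.001, -0.632, 0.775, 0.002]
contact_force: [-6.3, 1.1, 2.1]
width: 0.0142
```

Run:
```python
from h import *
st();shot("14",("wrist","side"));st()
crop("pics/wrist_14.png","pics/w14a.png",195,60,160,200,3)
crop("pics/side_14.png","pics/s14a.png",230,150,120,90,6)
```

```text
t 13.98 pos [ 0.5223 -0.1153  0.0668] F [-6.33  1.09  2.14] w 0.0142 zdir [-0.005  0.001 -1.   ] xdir [-0.201 -0.98  -0.   ] q [-3.470e-01  3.880e-01  1.848e+00 -1.000e-03  9.100e-01  1.427e+00]
t 14.08 pos [ 0.5223 -0.1154  0.0668] F [-6.16  0.12  0.81] w 0.0141 zdir [-0.005  0.001 -1.   ] xdir [-0.201 -0.98  -0.   ] q [-3.470e-01  3.880e-01  1.849e+00 -1.000e-03  9.100e-01  1.427e+00]
```

View pics/w14a.png

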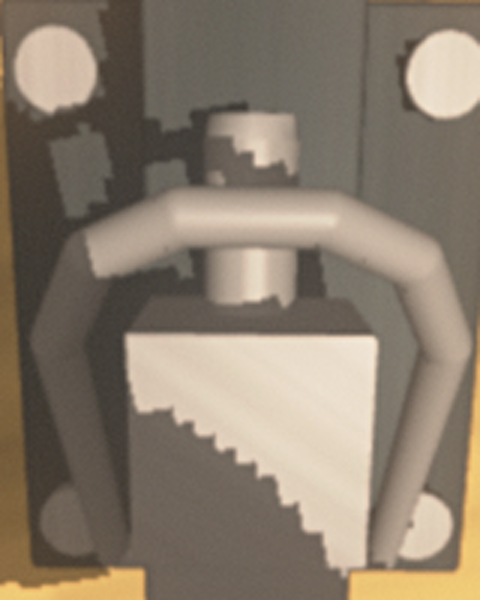

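View pics/s14a.png

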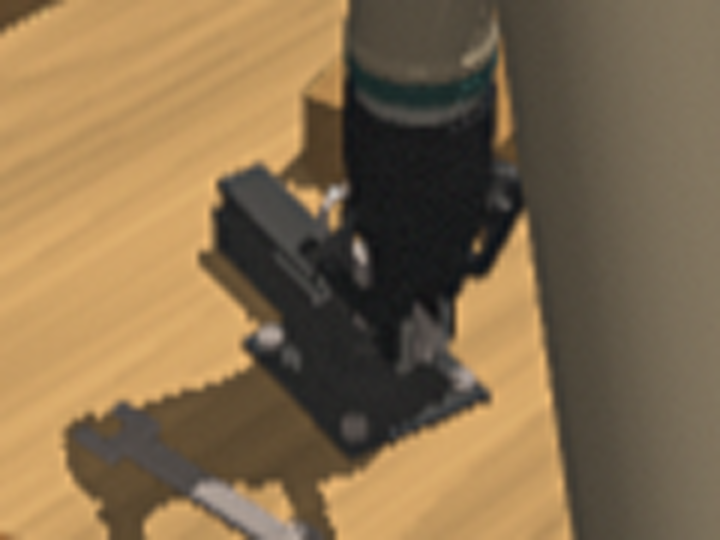

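Call:
send_rows(
  delta_pos=[
    [0, 0.002, 0],
    [0, 0, 0],
    [0, 0, 0],
    [0, 0, 0],
    [0, 0, 0],
  ],
  angular=[
    [0, 0, 0],
    [0, 0, 0],
    [0, 0, 0],
    [0, 0, 0],
    [0, 0, 0],
  ],
)

```text
clock: 14.5
position: [0.5223, -0.1153, 0.0668]
ee_rot: [-0.001, -0.632, 0.775, 0.001]
contact_force: [-5.6, 1.0, -0.0]
width: 0.0143
```

Call:
send_rows(
  delta_pos=[
    [0, 0, 0],
    [0, 0, 0],
    [0, 0, 0],
    [0, 0, 0],
  ],
  angular=[
    [0, 0, 0],
    [0, 0, 0],
    [0, 0, 0],
    [0, 0, 0],
  ],
  hand=40,
)

```text
clock: 14.83
position: [0.5256, -0.1164, 0.0678]
ee_rot: [0.001, -0.632, 0.775, -0.002]
contact_force: [0.3, -0.3, -0.6]
width: 0.04
```

Run:
```python
from h import *
st();shot("15",("wrist",));st()
```

```text
t 14.83 pos [ 0.5256 -0.1164  0.0678] F [ 0.32 -0.3  -0.64] w 0.04 zdir [ 0.004 -0.001 -1.   ] xdir [-0.201 -0.979  0.001] q [-0.347  0.387  1.846  0.     0.904  1.427]
t 14.88 pos [ 0.5253 -0.1162  0.0677] F [-0.78 -0.    0.92] w 0.0399 zdir [ 0.003 -0.001 -1.   ] xdir [-0.201 -0.979  0.   ] q [-0.347  0.387  1.847  0.     0.905  1.427]
```

View pics/wrist_15.png

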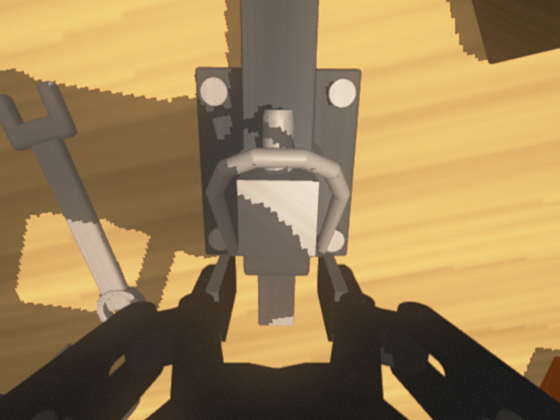

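Call:
send_rows(
  delta_pos=[
    [0, 0.006, 0],
    [0, 0.003, -0.04],
    [0, 0, -0.08],
    [0, 0, -0.08],
    [0, 0, -0.045],
  ],
  angular=[
    [0, 0, 0],
    [0, 0, 0],
    [0, 0, 0],
    [0, 0, 0],
    [0, 0, 0],
  ],
)

```text
clock: 15.3
position: [0.5218, -0.1155, 0.1684]
ee_rot: [0.001, -0.632, 0.775, -0.002]
contact_force: [0.8, 0.2, 0.2]
width: 0.04
```

Call:
send_rows(
  delta_pos=[
    [0, 0, 0],
    [0, 0, 0],
    [0, 0, 0],
  ],
  angular=[
    [0, 0, 0],
    [0, 0, 0],
    [0, 0, 0],
  ],
  hand=0,
)

```text
clock: 15.55
position: [0.5195, -0.1147, 0.1643]
ee_rot: [-0.0, -0.632, 0.775, 0.001]
contact_force: [-0.3, 1.1, -0.3]
width: 0.0047
```

Run:
```python
from h import *
st();shot("16",("wrist","side"));st()
crop("pics/side_16.png","pics/s16a.png",230,140,120,90,6)
plan([.5892-.004,-.1298+.001,.165],-101.8)
```

```text
t 15.55 pos [ 0.5195 -0.1147  0.1643] F [-0.34  1.14 -0.28] w 0.0047 zdir [-0.001  0.    -1.   ] xdir [-0.202 -0.979 -0.   ] q [-0.348  0.276  1.731 -0.     1.136  1.426]
t 15.65 pos [ 0.5192 -0.1147  0.1636] F [-0.46 -0.03 -0.25] w 0.0002 zdir [-0.003  0.001 -1.   ] xdir [-0.201 -0.979 -0.   ] q [-0.348  0.277  1.731 -0.     1.136  1.426]
rows 0 delta_pos [[0.0007, -0.0844, -0.002], [0.0006, -0.0844, -0.0019]] angular [[0.019, 0.002, 0.019], [0.019, 0.002, 0.019]]
```

View pics/wrist_16.png

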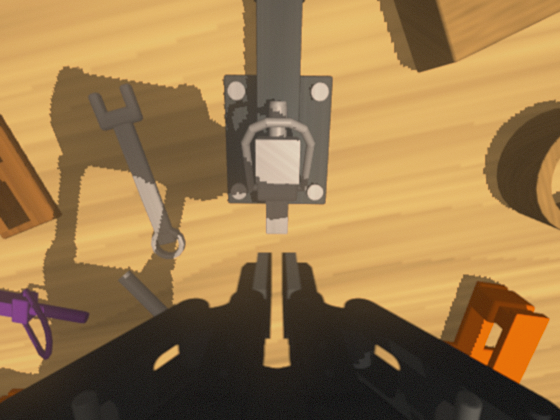

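View pics/s16a.png

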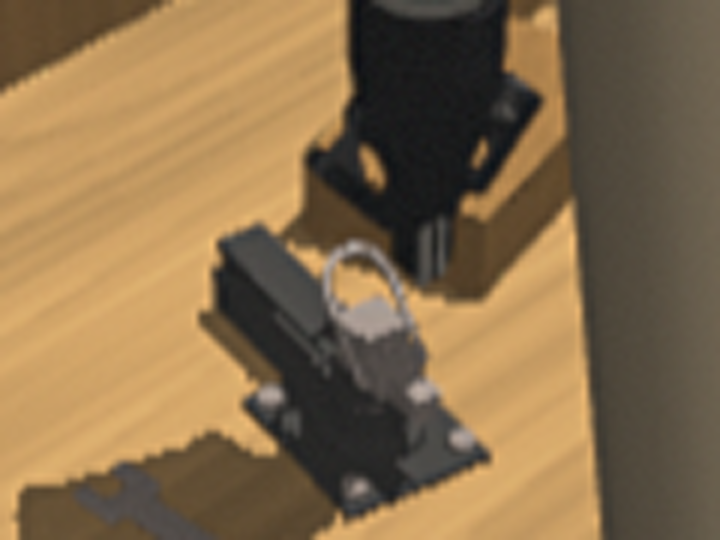

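Run:
```python
from h import *
c=pickle.load(open("wrist_16.pkl","rb"))
print("bar",onz(c,(278,121.5),.1115),"tailend",onz(c,(278,233),.074),"tip",onz(c,(278.5,102),.070), "post near",onz(c,(278,183),.085),"post far",onz(c,(278,139),.085))
```

```text
bar [ 0.58675064 -0.12941503  0.1115    ] tailend [ 0.51017746 -0.11402868  0.074     ] tip [ 0.59755249 -0.13214797  0.07      ] post near [ 0.54836959 -0.12174104  0.085     ] post far [ 0.57576644 -0.12731254  0.085     ]
```

Call:
send_rows(
  delta_pos=[
    [0, -0.085, 0],
    [0, -0.085, 0],
    [0, 0, 0.02],
    [0, 0, 0.025],
    [0, 0, 0],
  ],
  angular=[
    [0, 0, 0],
    [0, 0, 0],
    [0, 0, 0],
    [0, 0, 0],
    [0, 0, 0],
  ],
)

```text
clock: 16.07
position: [0.5842, -0.1278, 0.1433]
ee_rot: [-0.002, -0.632, 0.775, 0.003]
contact_force: [-1.4, 1.0, -0.6]
width: -0.0003
```

Call:
send_rows(
  delta_pos=[
    [0, 0, 0],
    [0, 0, 0],
    [0, 0, 0],
  ],
  angular=[
    [0, 0, 0],
    [0, 0, 0],
    [0, 0, 0],
  ],
)

```text
clock: 16.32
position: [0.5862, -0.1285, 0.1474]
ee_rot: [-0.0, -0.632, 0.775, 0.0]
contact_force: [-0.4, 0.5, 0.4]
width: 0.0001
```

Run:
```python
from h import *
st();shot("17",("wrist","side"));st()
crop("pics/side_17.png","pics/s17a.png",230,140,120,90,6)
```

```text
t 16.32 pos [ 0.5862 -0.1285  0.1474] F [-0.4   0.51  0.45] w 0.0001 zdir [-0. -0. -1.] xdir [-0.202 -0.979  0.   ] q [-0.332  0.385  1.607 -0.     1.149  1.442]
t 16.42 pos [ 0.5866 -0.1287  0.1478] F [-0.86  0.29 -0.99] w 0.0002 zdir [ 0.001 -0.    -1.   ] xdir [-0.202 -0.979  0.   ] q [-0.332  0.385  1.606 -0.     1.149  1.442]
```

View pics/wrist_17.png

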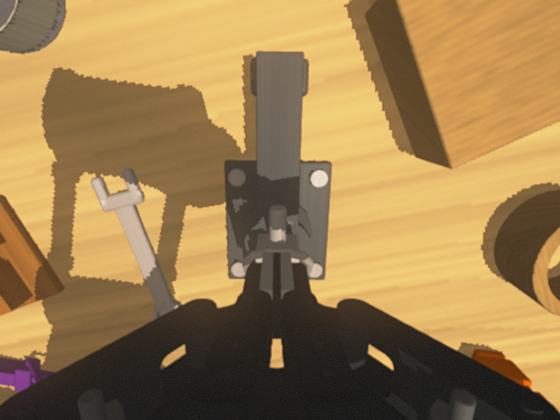

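View pics/s17a.png

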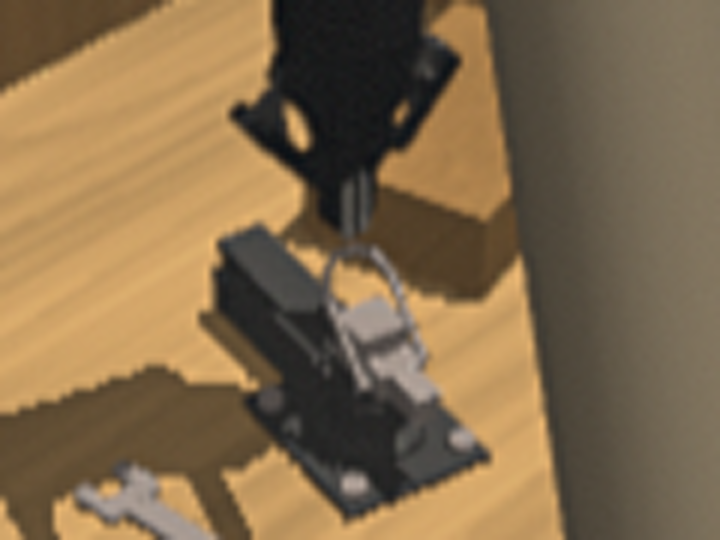

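Call:
send_rows(
  delta_pos=[
    [0, 0, 0.02],
    [0, 0, 0.012],
    [0, 0, 0],
    [0, 0, 0],
  ],
  angular=[
    [0, 0, 0],
    [0, 0, 0],
    [0, 0, 0],
    [0, 0, 0],
  ],
)

```text
clock: 16.75
position: [0.5864, -0.1285, 0.1337]
ee_rot: [-0.0, -0.632, 0.775, 0.001]
contact_force: [-0.1, -0.3, -0.5]
width: 0.0001
```

Call:
send_rows(
  delta_pos=[
    [0, 0, 0.004],
    [0, 0, 0],
  ],
  angular=[
    [0, 0, 0],
    [0, 0, 0],
  ],
)

```text
clock: 16.92
position: [0.5872, -0.1288, 0.1327]
ee_rot: [0.0, -0.632, 0.775, -0.0]
contact_force: [0.1, 0.3, 0.8]
width: 0.0002
```

Call:
send_rows(
  delta_pos=[
    [0, 0, 0.004],
    [0, 0, 0],
  ],
  angular=[
    [0, 0, 0],
    [0, 0, 0],
  ],
)

```text
clock: 17.08
position: [0.5881, -0.129, 0.1318]
ee_rot: [0.001, -0.632, 0.775, -0.001]
contact_force: [1.7, -0.0, 2.3]
width: -0.0002
```

Call:
send_rows(
  delta_pos=[
    [0, -0.005, 0.0065],
    [0, -0.005, 0.0065],
    [0, 0, 0],
  ],
  angular=[
    [0, 0, 0],
    [0, 0, 0],
    [0, 0, 0],
  ],
)

```text
clock: 17.33
position: [0.5929, -0.1301, 0.1271]
ee_rot: [0.001, -0.632, 0.775, -0.002]
contact_force: [1.7, -0.6, 6.4]
width: -0.0003
```

Call:
send_rows(
  delta_pos=[
    [0, -0.0048, 0.007],
    [0, -0.0048, 0.007],
    [0, 0, 0],
  ],
  angular=[
    [0, 0, 0],
    [0, 0, 0],
    [0, 0, 0],
  ],
)

```text
clock: 17.58
position: [0.5969, -0.131, 0.1213]
ee_rot: [0.001, -0.632, 0.775, -0.002]
contact_force: [3.6, -1.4, 4.7]
width: 0.0002
```

Run:
```python
from h import *
st();shot("18",("wrist","side"));st()
crop("pics/side_18.png","pics/s18a.png",230,140,120,90,6)
crop("pics/wrist_18.png","pics/w18a.png",200,150,160,150,4)
```

```text
t 17.58 pos [ 0.5969 -0.131   0.1213] F [ 3.58 -1.38  4.67] w 0.0002 zdir [ 0.005 -0.002 -1.   ] xdir [-0.202 -0.979  0.001] q [-0.33   0.421  1.62   0.     1.095  1.444]
t 17.68 pos [ 0.5967 -0.1309  0.1216] F [ 2.99 -1.22  4.82] w -0.0002 zdir [ 0.005 -0.002 -1.   ] xdir [-0.202 -0.979  0.001] q [-0.33   0.421  1.62   0.     1.095  1.444]
```

View pics/w18a.png

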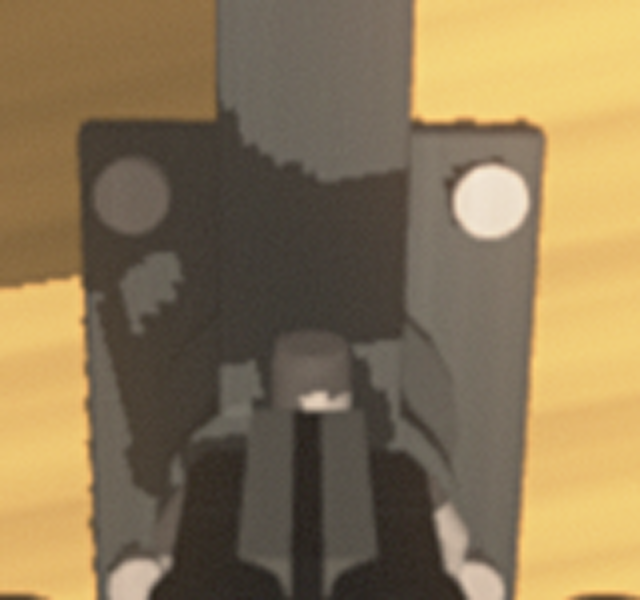

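View pics/s18a.png

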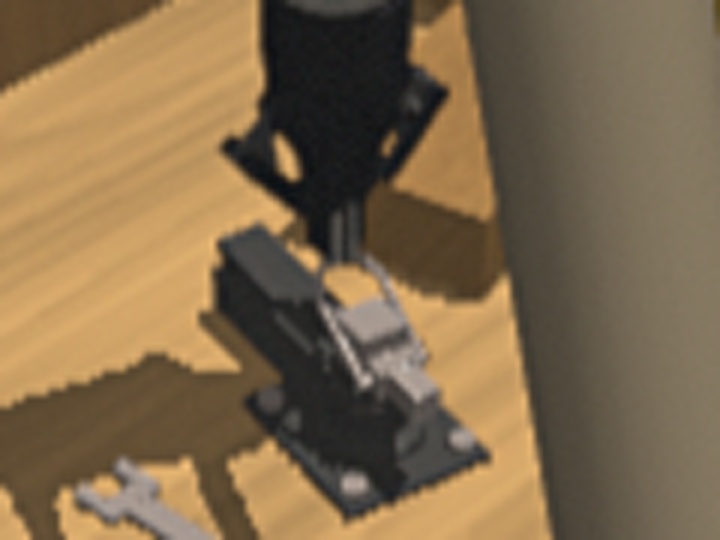

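Call:
send_rows(
  delta_pos=[
    [0, -0.005, 0.007],
    [0, -0.005, 0.0075],
    [0, 0, 0],
  ],
  angular=[
    [0, 0, 0],
    [0, 0, 0],
    [0, 0, 0],
  ],
)

```text
clock: 17.93
position: [0.5989, -0.1313, 0.1144]
ee_rot: [0.0, -0.632, 0.775, -0.0]
contact_force: [1.8, -0.4, 2.2]
width: 0.0002
```

Call:
send_rows(
  delta_pos=[
    [0, -0.0045, 0.0075],
    [0, -0.004, 0.0075],
    [0, 0, 0],
  ],
  angular=[
    [0, 0, 0],
    [0, 0, 0],
    [0, 0, 0],
  ],
)

```text
clock: 18.18
position: [0.6001, -0.1313, 0.1068]
ee_rot: [-0.001, -0.632, 0.775, 0.002]
contact_force: [-0.5, -0.0, -0.3]
width: 0.0002
```

Call:
send_rows(
  delta_pos=[
    [0, -0.003, 0.0075],
    [0, -0.003, 0.0075],
    [0, 0, 0],
  ],
  angular=[
    [0, 0, 0],
    [0, 0, 0],
    [0, 0, 0],
  ],
)

```text
clock: 18.43
position: [0.6033, -0.132, 0.1013]
ee_rot: [-0.001, -0.632, 0.775, 0.001]
contact_force: [0.6, -0.8, 0.0]
width: -0.0002
```

Run:
```python
from h import *
st();shot("19",("wrist","side"));st()
crop("pics/side_19.png","pics/s19a.png",230,140,120,90,6)
```

```text
t 18.43 pos [ 0.6033 -0.132   0.1013] F [ 0.57 -0.77  0.01] w -0.0002 zdir [-0.002  0.001 -1.   ] xdir [-0.201 -0.98  -0.   ] q [-0.328  0.452  1.623 -0.     1.069  1.446]
t 18.53 pos [ 0.6037 -0.1321  0.102 ] F [ 0.09 -0.75 -0.17] w -0.0001 zdir [-0.001  0.    -1.   ] xdir [-0.201 -0.98  -0.   ] q [-0.328  0.451  1.622 -0.     1.069  1.446]
```

View pics/s19a.png

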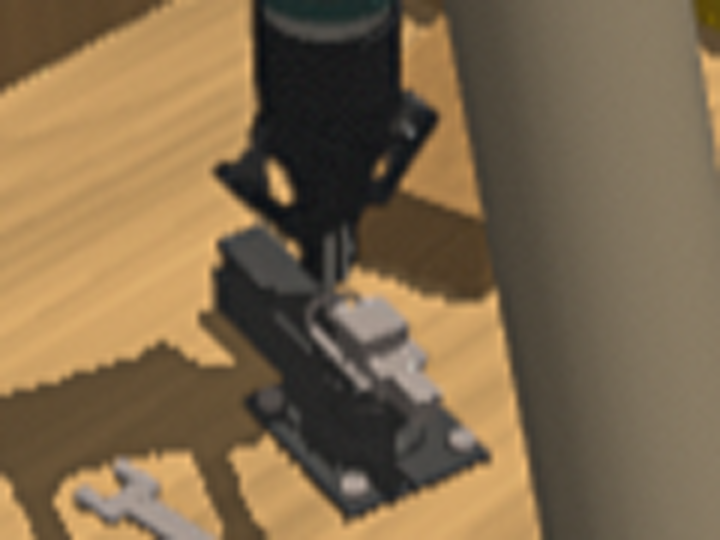

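Call:
send_rows(
  delta_pos=[
    [0, 0, -0.02],
    [0, 0, -0.06],
    [0, 0, -0.08],
    [0, 0.05, -0.02],
    [0, 0.05, 0],
  ],
  angular=[
    [0, 0, 0],
    [0, 0, 0],
    [0, 0, 0],
    [0, 0, 0],
    [0, 0, 0],
  ],
)

```text
clock: 18.95
position: [0.5675, -0.1251, 0.1787]
ee_rot: [0.002, -0.632, 0.775, -0.004]
contact_force: [-0.1, 0.0, -1.0]
width: 0.0001
```

Call:
send_rows(
  delta_pos=[
    [0, 0.05, 0],
    [0, 0, 0],
    [0, 0, 0],
  ],
  angular=[
    [0, 0, 0],
    [0, 0, 0],
    [0, 0, 0],
  ],
)

```text
clock: 19.2
position: [0.5449, -0.12, 0.1757]
ee_rot: [0.0, -0.632, 0.775, -0.001]
contact_force: [0.3, 0.7, -0.4]
width: 0.0002
```

Run:
```python
from h import *
st();shot("20",("wrist","side"));st()
crop("pics/side_20.png","pics/s20a.png",230,140,120,90,6)
crop("pics/wrist_20.png","pics/w20a.png",210,60,140,150,4)
```

```text
t 19.2 pos [ 0.5449 -0.12    0.1757] F [ 0.33  0.74 -0.35] w 0.0002 zdir [ 0.001 -0.001 -1.   ] xdir [-0.202 -0.979  0.   ] q [-0.341  0.302  1.662 -0.     1.177  1.432]
t 19.3 pos [ 0.5463 -0.1205  0.1753] F [-0.07 -0.1  -0.57] w 0.0002 zdir [ 0.002 -0.001 -1.   ] xdir [-0.202 -0.979  0.   ] q [-0.341  0.304  1.66  -0.     1.176  1.432]
```

View pics/w20a.png

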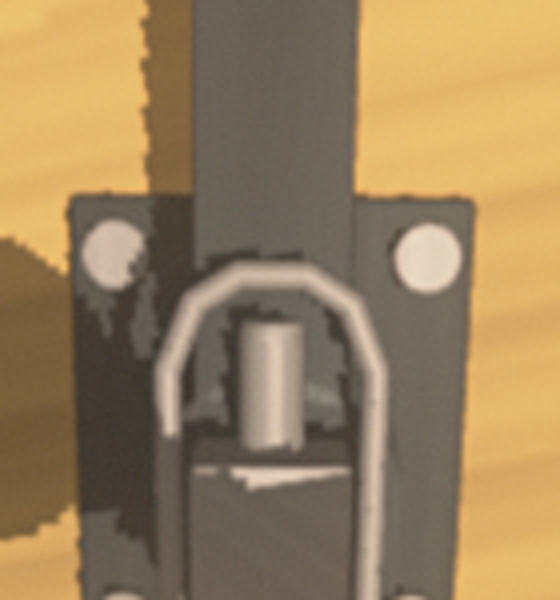

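View pics/s20a.png

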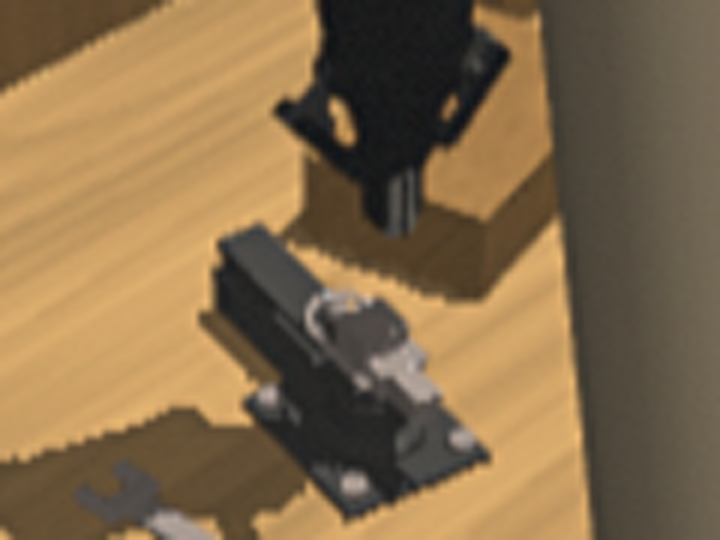

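Run:
```python
from h import *
c=pickle.load(open("wrist_20.pkl","rb"))
ex=np.array([.9775,-.211,0])
far=onz(c,(278,60+466/4),.085)
for n,uv,z in [("far",(278,60+466/4),.085),("bar if shut",(278,60+275/4),.067),("bar if h22",(278,60+275/4),.087),("tip",(278,60+323/4),.070)]:
    P=onz(c,uv,z);print(n,P.round(4),"s",round(float((P-far)@ex*1000+28),1))
im=cv2.imread("pics/wrist_20.png");cv2.imwrite("pics/w20b.png",cv2.resize(im[150:290,210:350],None,fx=4,fy=4,interpolation=cv2.INTER_CUBIC))
```

```text
far [ 0.5759 -0.1275  0.085 ] s 28.0
bar if shut [ 0.6061 -0.1338  0.067 ] s 58.8
bar if h22 [ 0.607  -0.1338  0.087 ] s 59.7
tip [ 0.5982 -0.1321  0.07  ] s 50.7
```

View pics/w20b.png

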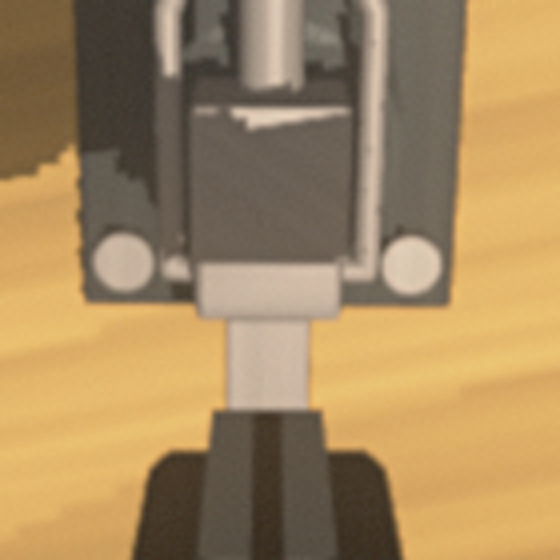

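Run:
```python
from h import *
c=manip.calibration("side")
far=np.array([.5759,-.1275,0]);ex=np.array([.9775,-.211,0])
ey=np.array([.211,.9775,0])
im=cv2.imread("pics/side_20.png");k=10;x0,y0=265,175
out=cv2.resize(im[y0:y0+50,x0:x0+60],None,fx=k,fy=k,interpolation=cv2.INTER_CUBIC)
# residual offset using post top corners: draw post too
for j in (-1,1):
  for i in (-28,0):
    p=proj(c,far+ex*i/1000+ey*j*.014+[0,0,.085]);cv2.circle(out,tuple(((p-[x0,y0]+.5)*k).astype(int)),4,(0,255,0),1)
for phi,col in [(0,(0,0,255)),(.2,(255,0,0)),(.33,(0,255,255))]:
  s=-7+67*np.cos(phi);h=67*np.sin(phi)
  p=proj(c,far+ex*(s-28)/1000+[0,0,.065+h/1000]);print(phi,p.round(1));cv2.circle(out,tuple(((p-[x0,y0]+.5)*k).astype(int)),5,col,2)
cv2.imwrite("pics/s20c.png",out)
st()
```

```text
0 [284.1 189.6]
0.2 [284.3 186.6]
0.33 [284.7 184.9]
t 19.3 pos [ 0.5463 -0.1205  0.1753] F [-0.07 -0.1  -0.57] w 0.0002 zdir [ 0.002 -0.001 -1.   ] xdir [-0.202 -0.979  0.   ] q [-0.341  0.304  1.66  -0.     1.176  1.432]
```

View pics/s20c.png

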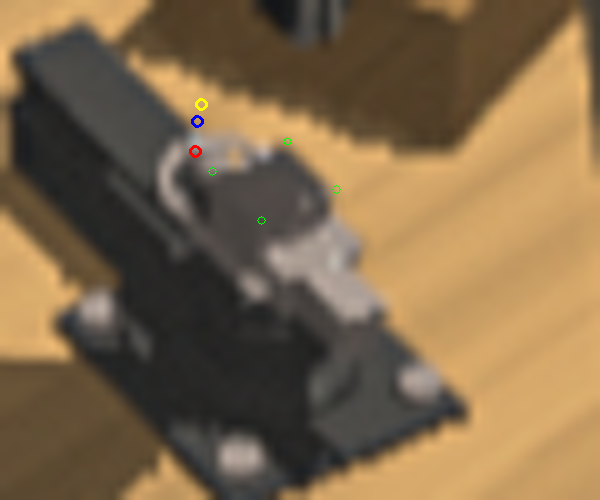

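Run:
```python
from h import *
print(manip.sign_off())
```

```text
the job is handed in; nothing more can be done
None
```

The linchpin is through the cross hole with its head home against the post, and its ring has snapped shut over the far end. The gripper is clear, and I handed the job in at about 19 s. No verdict was reported.

**How it went:**
- I found the hole's height by touching the shank lightly on the post's top, and centred the pin sideways from the wrist camera.
- The pin slid in without resistance. The shoulder stopped against the post with about 6 N on the tool.
- I opened the gripper, then pushed the ring's bar along its arc with closed fingertips. The tool force stayed below about 7 N, and dropped to zero when the ring snapped over.

**Last checks:**
- **Ring:** in the wrist picture the bar is 8.1 mm beyond the tip, against 8 mm when shut. The side view also matches the shut position. I could not read the joint angle directly.
- **Pin depth:** the tip measured about 22.7 mm out of the far face, against 24 mm nominal. It read about 22.2 mm before the ring was pushed, so I saw no sign that the push moved the pin.
- **Disagreement:** my first position fit of the tow coupling was about 3 mm off along x from where the pin actually stopped, and its top height read 3 mm high. I used the touch and the later close pictures instead.
- **Clearance:** the tool reads no contact force. I saw no bystander shifted in the pictures, though I did not measure each one.

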